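Hang the second turning template on the occupied hook

TASK

Lift the plywood turning template with the hanging slot out of the wooden rack and hang it on the hook stand, in front of the template already there and behind the hook's upturned tip. With it hanging on the bar, slide it back gently so that it pushes the first one along until you feel the rubber buffer take up a light push of about 5 N, never a hard shove; then let go, leaving both hanging straight, still and face to face. Do not unhook the first template or disturb anything else.

Things in the scene. Friction and masses are not known exactly. Their poses are not given: they have to be found in the camera images.
- fresh_mid (a point): Centre of the loose plywood template to hang, upright in one of the rack's two slots: 12 thick (x), 54 wide (y), 145 tall (z), 60 to 130 g, front and back alike. Its side edges are straight from 3.5 mm above this point to the top (grip there, across the 54 mm, from above); below, it is waisted. Its lowest 28 mm stand in the rack with 1 mm play before and behind.
- fresh_slot (a point): Centre of that template's hanging slot, 42.5 mm above its centre. The slot goes through the thickness, 16 wide and 34 tall, with a flat top 17 mm above this point and 13 mm of wood above that. It is the only board in the rack with a slot. Held by its edges the board can pivot a little about the grip line, so read this point again before threading.
- hung_mid (a point): Centre of the loose template already hanging on the bar: same board and slot but 44 wide (y). Its x is roughly along the bar. It hangs about the middle of the bar, 10 to 45 mm clear of the buffer, and slides under less than 1 N.
- hook: Fixed hook stand, origin at the centre of the underside of its grey base (130 x 110 x 16). A level round steel bar, 10 in diameter, axis at z = 200 mm, y = 0, runs along the stand's x from a 24 x 24 post (x = +33 to +57 mm, top at z = 212 mm) to the upturned tip at x = -70 mm.
- hook_tip (a point): Top of the hook's upturned tip: a straight upright pin 10 in diameter (x = -75 to -65 mm in the stand), ending 14 mm above the top of the bar.
- bar_mid (a point): Middle of the bar, on its axis. Behind it, on the bar, a black rubber buffer 32 in diameter faces the tip; it is set by hand, its face 12 to 35 mm behind this point (towards the post), its exact place not reported. It gives 1 mm for each 4 N, at most 8 mm. A push of 3 to 12 N between the templates kept for half a second is right; 18 N would mark them.
- rack: Fixed dark wooden rack, origin at the centre of its underside, 116 (x) x 100 (y) x 36 high; two slots along y at x = -28 and +28 mm, with floors 8 mm above the table. The boards' x is along the rack's x.
- paddle_mid (a point): Bystander: centre of the plain round-topped sanding paddle in the rack's other slot, 12 x 36 x 123 tall, no slot. Leave it.
- finial_mid (a point): Bystander: small turned wooden finial, 44 in diameter, 70 tall; centre. Leave it.
- spindle_mid (a point): Bystander: turned spindle with square ends lying on the table, 170 x 30 x 30; centre. Leave it.
There are look-alikes about, which are no part of the job. Leave any blue look-alike of the part that bears fresh_mid alone. There is more than one size of the hook; the job needs the larger.

How it is judged:
By the outcome, as a careful person would: the job done as asked, in the order asked, and still so for the second after the job is handed in, with the robot touching nothing.
It also fails if it takes over 54 s, if anything falls off the work surface, if the arm or the gripper's body presses on something with over 40 N, if the wrist force passes 120 N, or if a joint passes its speed limit or range.

ROBOT

A 6-joint arm with a two-finger parallel gripper is mounted at the origin on the work surface. World frame = base frame: x ahead of the robot, y to its left, z up, the work surface at z = 0. Lengths are in m, angles in rad, forces in N, time in s.
With the tool pointing down it reaches from about 0.275 to 0.825 m from the base axis. Payload 5.2 kg.
Tool frame: the origin (TCP) lies at the very end of the fingers, on their centre line; the grasp point (between the pads) lies manip.grasp_offset behind it (manip.grasp_offset is the distance from the TCP to the grasp point, in m); z points along the fingers, x is the direction in which the jaws open and shut, and the axes are right-handed (so a half turn about z gives the same grasp; the last joint's range is limited). The gripper opens to 93 mm and grips with 3 to 60 N. Pads are 15 mm wide; open, the fingers measure 128 mm over their backs; the gripper's body (75 mm by 188 mm) begins 65 mm behind the grasp point.
Start: joints at [-1.318, 0.259, 1.535, -0, 1.348, -0.203], TCP at [0.242, -0.494, 0.219] pointing down, gripper open.
Joint ranges: [-3.14, 3.14], [-0.91, 2.08], [0.19, 2.58], [-1.22, 4.36], [0.22, 2.71], [-3.12, 3.12]. Speed limits (rad/s): [2.57, 2.57, 3.14, 3.14, 3.14, 3.14].

INTERFACE

Orientations are given as a rotation vector (axis times angle).
In Python, from cell import manip, optics, hand_in gives the robot as it stands. The module is installed in compiled form; this text tells all that it offers.
- The arm moves only by the tool jog_arm, never from a script. Its argument "series" is a list of rows, each a list of 5 numbers: the shift along the world's x, y, z in cm, then the turn about the world's z in rad, then the closure, from -1 (fully open) to 1 (shut). A call has 1 to 5 rows; each row shifts and turns the pose as measured when the row begins; what a row does not reach is not made up. A row lasts 1/12 s, in which the tool goes at most 41.7 mm and 7.16 degrees, less where a joint would pass 70% of its speed; a pose out of reach is approached as far as the arm can. A call is refused whole if a number of a shift passes 4.17 or a number of a turn 0.125, either way. A call with a gripper value outside its range is refused whole. The fingers move at their own pace and stop on an object; "squeeze" is the grip in N (left out, the last holds). Time passes only in rows, so rows that do not move let the fingers close. It gives the time, the measured TCP pose, the force and the opening at its end, in the units of the state.
- manip.get_obs(): the state, without advancing time (a new reading comes with each control period).
- optics.grab_frame(name): name is "scene" or "top" or "wrist"; returns a dict with "pixels" (420x560x3 uint8, red, green, blue), "range_z" (420x560 float32, m along the optical axis (not along the pixel's ray), 0 where there is no reading), "camera_matrix" (3x3 intrinsics, pixels), "R" (3x3) and "t" (3): a world point X has camera coordinates R X + t; the wrist camera has in their place "T_tool_cam" (4x4, takes a point from camera to tool coordinates, whose origin is the TCP and whose axes are the tool frame's). Camera axes: x right, y down, z forward; pixel columns grow to the right and rows downward; lengths in m; the calibration is good to about 2 mm. A picture is of the moment at which its call begins: read the wrist's pose just before it.
- hand_in(): hands the job in, once; it reports no verdict.
The state is a dict: "t": time; "joints": joint angles; "qvel": joint speeds; "joint_efforts": joint torques, N m; "position": TCP position; "ee_rot": TCP orientation; "contact_force": force on the tool from outside, world axes, zero at the start; "moment": the same for the moment, N m; "gripper_width": opening from 0.0 (shut) to 1.0 (fully open).
Only numpy, scipy, OpenCV 4.12 (cv2) and the standard library are available. Lean on these libraries where they do the work, as an engineer would, in place of code of your own. Each camera call takes 0.05 s, during which the arm holds its last target.

## Working session

There is one attempt and no reset: what is moved stays moved. The work goes in short steps, Python scripts to look and compute and a tool call to move; the robot and the scene stay as the last step left them, time stands still between calls to the robot, and variables do not carry over. Pictures are saved under pics/ and viewed, and the job is handed in when it is done.

Besides the shell and the picture viewer there is one more tool, called after "Request:" as a command line: name --pt "numbers of a row" for each row, then --argument value for the rest. jog_arm: Moves the arm, as the interface text tells. Its arguments: {"type":"object","properties":{"series":{"type":"array","items":{"type":"array","items":{"type":"number"}}},"squeeze":{"type":"number"}},"required":["series"]}

```bash
mkdir -p pics; cat > h.py <<'E'
import numpy as np, cv2
from cell import manip, optics
def save(name,cam,crop=None,scale=1):
    f=optics.grab_frame(cam); im=f['pixels'][:,:,::-1]
    np.savez('pics/'+name+'.npz',**f)
    cv2.imwrite('pics/'+name+'.png',im); return f
def crop(name,x0,y0,x1,y1,s):
    im=cv2.imread('pics/'+name+'.png')[y0:y1,x0:x1]
    cv2.imwrite('pics/%s_c%d_%d.png'%(name,x0,y0),cv2.resize(im,None,fx=s,fy=s,interpolation=cv2.INTER_CUBIC))
def world(f,u,v,d=None):
    K=f['camera_matrix']
    if d is None: d=f['range_z'][int(round(v)),int(round(u))]
    c=np.linalg.inv(K)@np.array([u,v,1.])*d
    return f['R'].T@(c-f['t'])
def cloud(f):
    K=f['camera_matrix'];d=f['range_z'];v,u=np.mgrid[:d.shape[0],:d.shape[1]]
    c=np.stack([(u-K[0,2])/K[0,0]*d,(v-K[1,2])/K[1,1]*d,d],-1)
    w=(c-f['t'])@f['R']; w[d==0]=np.nan; return w
def ray(f,u,v):
    K=f['camera_matrix']; c=np.linalg.inv(K)@np.array([u,v,1.])
    o=-f['R'].T@f['t']; return o,f['R'].T@c
def tri(f1,p1,f2,p2):
    o1,d1=ray(f1,*p1);o2,d2=ray(f2,*p2)
    A=np.stack([d1,-d2],1);s=np.linalg.lstsq(A,o2-o1,rcond=None)[0]
    a=o1+s[0]*d1;b=o2+s[1]*d2
    return (a+b)/2,np.linalg.norm(a-b)
def load(n): return dict(np.load('pics/'+n+'.npz'))
def st():
    o=manip.get_obs(); print({k:np.round(v,4).tolist() for k,v in o.items() if k not in('qvel','joint_efforts')}); return o
E
python3 - <<'E'
from h import *
st(); print(manip.grasp_offset)
for c in('scene','top','wrist'):
    f=save(c+'0',c); print(c,f['camera_matrix'].tolist(), {k:np.round(f[k],4).tolist() for k in f if k in('R','t','T_tool_cam')})
E
```

```text
{'t': 0.0, 'joints': [-1.3178, 0.2594, 1.5361, -0.0, 1.348, -0.2028], 'position': [0.242, -0.4933, 0.2178], 'ee_rot': [-2.6648, 1.6614, 0.0021], 'contact_force': [-0.3218, 0.2421, 0.0368], 'moment': [-0.046, 0.0627, 0.0116], 'gripper_width': 1.0006}
0.0188
scene [[503.81049313062493, 0.0, 278.49905209646346], [0.0, 503.81049313062493, 217.94385770999205], [0.0, 0.0, 1.0]] {'R': [[-0.6271, 0.7788, 0.0123], [0.5405, 0.4465, -0.7131], [-0.5609, -0.4406, -0.7009]], 't': [0.392, -0.2153, 1.458]}
top [[458.27445644888036, 0.0, 272.47770034292677], [0.0, 458.27445644888036, 218.6246934638291], [0.0, 0.0, 1.0]] {'R': [[-0.0119, -0.9999, -0.0019], [-0.9966, 0.012, -0.0811], [0.0811, 0.001, -0.9967]], 't': [-0.0097, 0.6262, 1.1139]}
wrist [[360.3675739178982, 0.0, 286.351111360391], [0.0, 360.3675739178982, 212.33125086724996], [0.0, 0.0, 1.0]] {'T_tool_cam': [[1.0, 0.0011, -0.0002, 0.0004], [-0.001, 0.9687, 0.2482, -0.0691], [0.0005, -0.2482, 0.9687, -0.1664], [0.0, 0.0, 0.0, 1.0]]}
```

View pics/scene0.png

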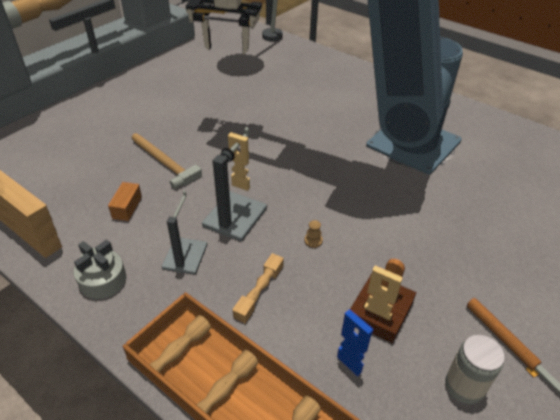

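View pics/top0.png

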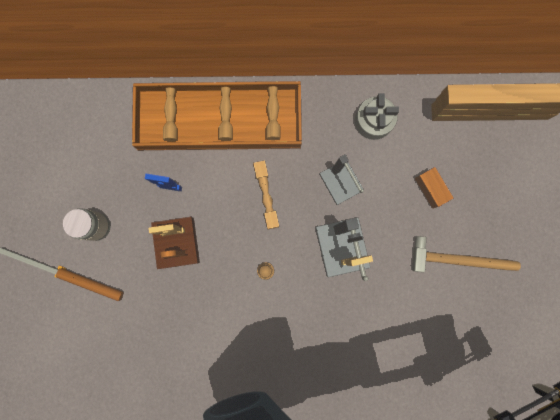

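View pics/wrist0.png

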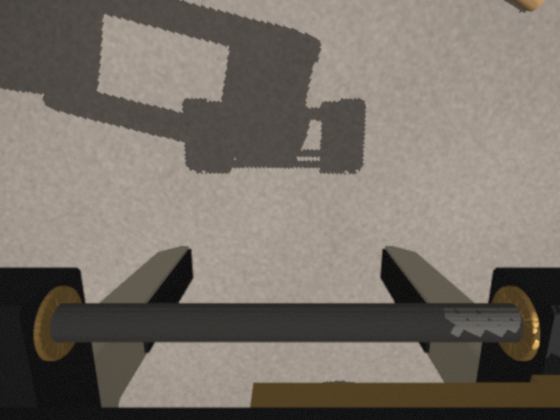

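```bash
python3 - <<'E'
from h import *
crop('scene0',190,110,300,250,5)
crop('scene0',330,240,430,350,6)
crop('top0',300,200,400,290,7)
crop('top0',140,200,215,280,8)
E
```

```text
(no output)
```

View pics/scene0_c190_110.png

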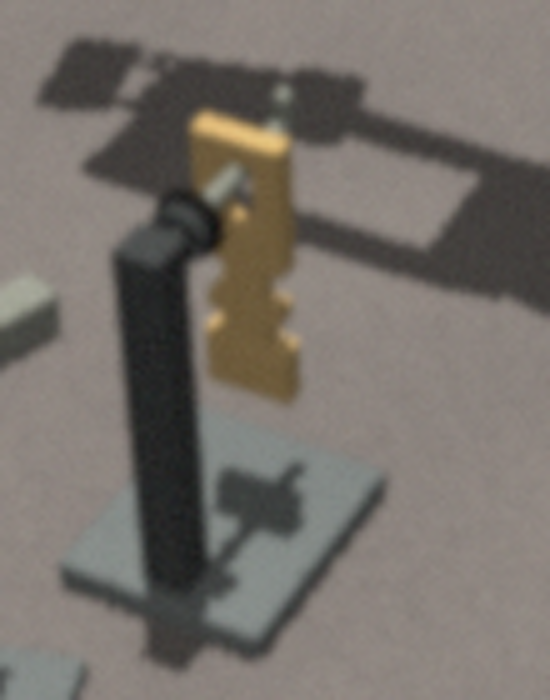

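View pics/scene0_c330_240.png

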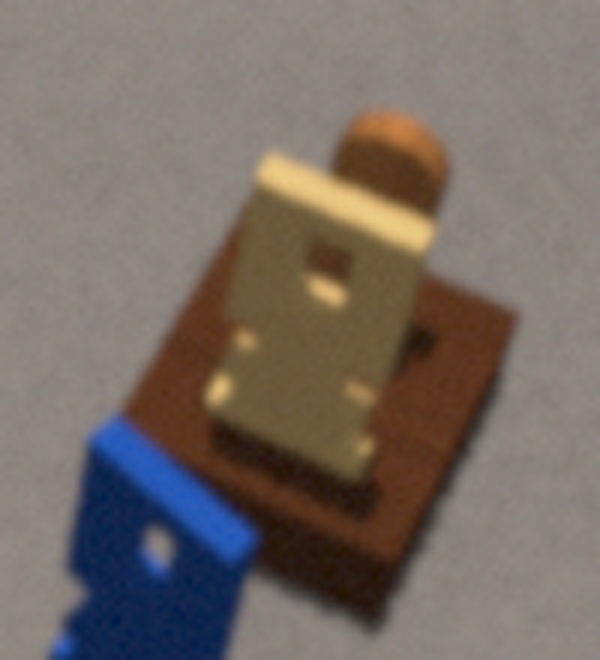

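View pics/top0_c300_200.png

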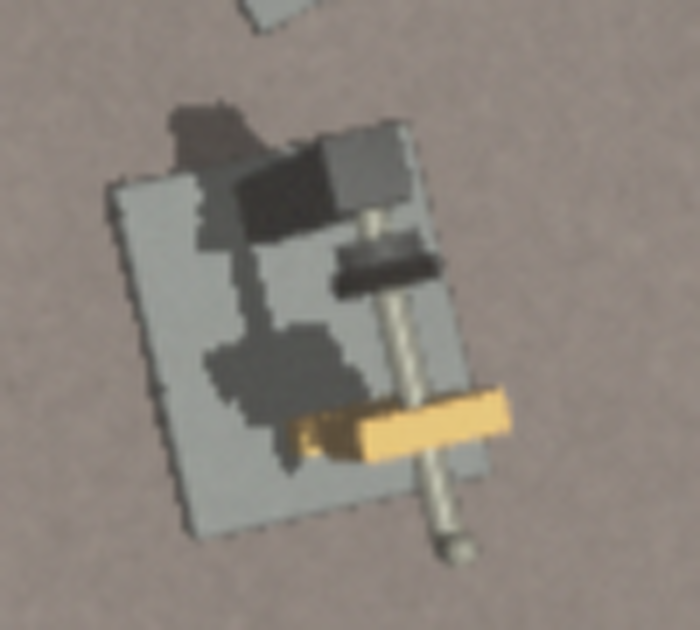

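View pics/top0_c140_200.png

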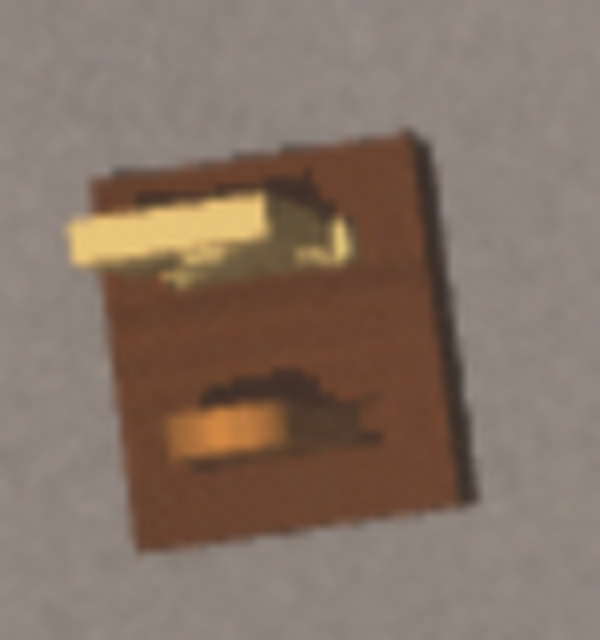

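```bash
python3 - <<'E'
from h import *
for cam in('top0','scene0'):
    f=load(cam); w=cloud(f); im=f['pixels'].astype(int)
    def rep(n,m):
        p=w[m]; p=p[~np.isnan(p[:,0])]
        if len(p)<5: print(cam,n,len(p));return
        r=cv2.minAreaRect((p[:,:2]*1000).astype(np.float32))
        print(cam,n,len(p),'mean',p.mean(0).round(4),'zr',p[:,2].min().round(3),p[:,2].max().round(3),'rect c',np.round(r[0],1),'size',np.round(r[1],1),'ang',round(r[2],2))
    X,Y,Z=w[...,0],w[...,1],w[...,2]
    # regions
    c=world(f,*( (168,229) if cam=='top0' else (386,274)));print('seed',c)
    near=(abs(X-c[0])<.06)&(abs(Y-c[1])<.06)
    rep('tmpl top',near&(Z>.149)&(Z<.158)&(X>c[0]-.03))
    rep('rack top',(abs(X-c[0]+.03)<.13)&(abs(Y-c[1]+.0)<.1)&(Z>.033)&(Z<.039))
    b=world(f,*( (352,258) if cam=='top0' else (240,170)));print('b',b)
    S=(abs(X-b[0])<.12)&(abs(Y-b[1])<.12)
    rep('base top',S&(Z>.013)&(Z<.019))
    rep('bar',S&(Z>.195)&(Z<.2075))
    rep('post top',S&(Z>.2085)&(Z<.2135))
    rep('hung top',S&(Z>.22)&(Z<.235))
    rep('hi',S&(Z>.19))
E
```

```text
seed [0.59554611 0.21337259 0.1521708 ]
top0 tmpl top 132 mean [0.5976 0.229  0.1527] zr 0.149 0.157 rect c [597.5 229.1] size [12.3 53.8] ang 7.57
top0 rack top 1260 mean [0.5676 0.2232 0.0358] zr 0.033 0.039 rect c [569.9 225.7] size [115.9 101.2] ang 7.4
b [ 0.52695812 -0.19186731  0.14492777]
top0 base top 1315 mean [ 0.5487 -0.1805  0.016 ] zr 0.013 0.019 rect c [ 554.6 -191.3] size [129.7 109.9] ang 12.09
top0 bar 202 mean [ 0.5398 -0.1919  0.2035] zr 0.195 0.207 rect c [ 545.3 -191.9] size [124.   35.6] ang 5.44
top0 post top 170 mean [ 0.5871 -0.1836  0.2113] zr 0.209 0.213 rect c [ 550.5 -188.1] size [122.9  29.2] ang 5.43
top0 hung top 15 mean [ 0.5234 -0.1988  0.2207] zr 0.22 0.223 rect c [ 525.8 -200.9] size [32.8 72.5] ang 81.22
top0 hi 596 mean [ 0.5519 -0.1907  0.2103] zr 0.19 0.223 rect c [ 546.  -190.4] size [130.9  44.3] ang 19.86
seed [0.60309748 0.22894427 0.15669154]
scene0 tmpl top 211 mean [0.599  0.229  0.1535] zr 0.149 0.157 rect c [597.2 228.1] size [17.1 54.5] ang 5.21
scene0 rack top 1224 mean [0.5838 0.2354 0.0368] zr 0.033 0.039 rect c [570.2 224.1] size [119.4 100.6] ang 8.04
b [ 0.5271053  -0.19436381  0.13025134]
scene0 base top 1049 mean [ 0.5572 -0.1819  0.0169] zr 0.013 0.019 rect c [ 555.5 -193. ] size [134.3 112.3] ang 11.53
scene0 bar 237 mean [ 0.5582 -0.1873  0.2023] zr 0.195 0.207 rect c [ 549.9 -197. ] size [128.2  45.5] ang 6.39
scene0 post top 156 mean [ 0.5665 -0.1872  0.2114] zr 0.209 0.213 rect c [ 548.9 -196. ] size [128.   44.4] ang 5.29
scene0 hung top 42 mean [ 0.5224 -0.2021  0.2207] zr 0.22 0.222 rect c [ 515.2 -198. ] size [38.8 48.2] ang 65.99
scene0 hi 685 mean [ 0.5572 -0.1895  0.2084] zr 0.19 0.222 rect c [ 547.  -191.4] size [131.8  46.6] ang 20.31
```

Request:
jog_arm --pt "0 2 3 0 -1" --pt "1 3.5 2 0 -1" --pt "1.5 3.8 1 0 -1" --pt "1.5 3.8 0.5 0 -1" --pt "1.5 3.8 0.5 0 -1" --squeeze 20

```text
t: 0.57
position: [0.2942, -0.3241, 0.2848]
ee_rot: [-2.652, 1.673, 0.012]
contact_force: [0.6, -1.4, -0.3]
gripper_width: 1.001
```

```bash
python3 - <<'E'
from h import *
yaw=np.radians(12.0); ex=np.array([np.cos(yaw),np.sin(yaw)]);ey=np.array([-ex[1],ex[0]])
o=np.array([.555,-.192])
for cam in('top0','scene0'):
    f=load(cam); w=cloud(f)
    d=w[...,:2]-o; a=d@ex; b=d@ey; Z=w[...,2]
    im=f['pixels'].astype(int); col=(im[...,0]-im[...,2])
    S=(abs(a)<.1)&(abs(b)<.08)
    wood=S&(col>50)&(Z>.08)
    print(cam,'wood',wood.sum())
    for z0,z1 in((.08,.12),(.12,.16),(.16,.2),(.2,.213),(.213,.225)):
        m=wood&(Z>z0)&(Z<z1)
        if m.sum()>3: print(z0,m.sum(),'along',(np.nanpercentile(a[m],[2,50,98])*1e3).round(1),'across',(np.nanpercentile(b[m],[2,50,98])*1e3).round(1),'z',np.nanmax(Z[m]).round(4))
    bar=S&(col<30)&(Z>.2)&(Z<.21)
    for lo in range(-80,40,10):
        m=S&(col<40)&(Z>.19)&(a*1e3>lo)&(a*1e3<lo+10)
        if m.sum(): print(lo,m.sum(),'across',(np.percentile(b[m],[5,50,95])*1e3).round(1),'z',(np.percentile(Z[m],[5,50,100])*1e3).round(1))
st()
E
```

```text
top0 wood 149
0.08 11 along [-38.7 -35.7 -29.9] across [18.  19.6 22.3] z 0.1081
0.2 6 along [-40.6 -31.8 -27.3] across [-12.9   3.6  20.2] z 0.2118
0.213 130 along [-38.9 -33.2 -27.5] across [-20.7   0.2  21.4] z 0.2232
-80 11 across [-2.   2.4  5.8] z [210.5 217.7 219.3]
-70 27 across [-3.1  1.8  5.2] z [201.9 205.8 220.4]
-60 25 across [-4.2  0.9  4.9] z [200.7 204.3 207.9]
-50 21 across [-3.   0.9  5. ] z [201.7 204.  207.5]
-40 4 across [21.5 21.7 21.9] z [191.9 195.3 202.4]
-30 17 across [-2.8  2.7 22.1] z [198.1 203.5 207.4]
-20 25 across [-3.3  1.7  5.2] z [200.3 204.2 207.9]
-10 23 across [-3.5  1.2  4.7] z [202.1 203.9 210. ]
0 33 across [-9.   1.  13.5] z [200.3 206.4 220. ]
10 70 across [-11.6   3.   15. ] z [201.8 212.2 217.9]
20 39 across [-7.1  1.8 11.8] z [203.5 207.8 214.5]
30 51 across [-9.7  2.5 12.6] z [201.2 210.3 214. ]
scene0 wood 280
0.08 83 along [-38.7 -27.9 -24.2] across [-22.4  -0.7  21. ] z 0.1189
0.12 30 along [-35.2 -27.8 -25.4] across [-8.4  1.9 17.2] z 0.1592
0.16 41 along [-38.1 -29.1 -24.8] across [-9.9  2.7 18. ] z 0.1905
0.2 17 along [-30.7 -28.7 
[... 257 characters left out ...]
1 205.7 206.4]
-40 16 across [-10.2  20.4  21.4] z [192.4 199.4 212.5]
-30 28 across [-22.8   1.4   8.1] z [192.  204.5 211.2]
-20 19 across [-4.3  2.8  4.5] z [201.4 205.1 208.3]
-10 12 across [-2.6  2.2  4.5] z [202.9 205.7 208.3]
0 9 across [-10.    2.3   9.8] z [210.8 214.7 217.9]
10 67 across [-7.9  8.8 14.8] z [197.3 212.2 218.9]
20 61 across [-9.2  4.3 11. ] z [196.5 208.4 215.8]
30 38 across [-9.9  5.3 11.6] z [196.1 212.8 215.2]
{'t': 0.5667, 'joints': [-1.0904, 0.0179, 1.6577, 0.0008, 1.4754, 0.0353], 'position': [0.2942, -0.3241, 0.2848], 'ee_rot': [-2.6524, 1.6735, 0.0121], 'contact_force': [0.6182, -1.3634, -0.2632], 'moment': [-0.0279, 0.0382, -0.0459], 'gripper_width': 1.0012}
```

Request:
jog_arm --pt "1.9 3.6 0 -0.08 -1" --pt "1.9 3.6 0 -0.08 -1" --pt "1.9 3.6 0 -0.08 -1" --pt "1.9 3.6 0 -0.08 -1" --pt "1.9 3.6 0 0 -1"

```text
t: 0.98
position: [0.3886, -0.1381, 0.2864]
ee_rot: [-2.331, 2.098, 0.004]
contact_force: [0.1, -0.0, -0.1]
gripper_width: 1.002
```

Request:
jog_arm --pt "1.9 3.6 0 0 -1" --pt "1.9 3.6 0 0 -1" --pt "1.9 3.6 0 0 -1" --pt "1.9 3.6 0 0 -1" --pt "1.9 3.6 0 0 -1"

```text
t: 1.4
position: [0.4827, 0.0481, 0.2866]
ee_rot: [-2.33, 2.099, 0.002]
contact_force: [1.4, -0.9, 0.4]
gripper_width: 1.002
```

Request:
jog_arm --pt "2.2 3.5 0 0 -1" --pt "2.2 3.5 0 0 -1" --pt "2.2 3.5 0 0 -1" --pt "2.0 3.5 0 0 -1" --pt "1.8 3.0 -1 0.026 -1"

```text
t: 1.82
position: [0.5863, 0.2248, 0.2773]
ee_rot: [-2.358, 2.064, -0.001]
contact_force: [0.1, -0.6, 0.9]
gripper_width: 0.999
```

Request:
jog_arm --pt "0.2 0.3 0 0 -1" --pt "0 0 0 0 -1"

```text
t: 1.98
position: [0.5891, 0.2344, 0.2723]
ee_rot: [-2.369, 2.057, 0.007]
contact_force: [-0.9, -1.0, 0.2]
gripper_width: 1.002
```

```bash
cat >> h.py <<'E'
from scipy.spatial.transform import Rotation as Ro
def wcam(name):
    o=manip.get_obs(); f=optics.grab_frame('wrist')
    T=np.eye(4);T[:3,:3]=Ro.from_rotvec(o['ee_rot']).as_matrix();T[:3,3]=o['position']
    M=T@f['T_tool_cam']; f['R']=M[:3,:3].T; f['t']=-M[:3,:3].T@M[:3,3]
    np.savez('pics/'+name+'.npz',**f); cv2.imwrite('pics/'+name+'.png',f['pixels'][:,:,::-1]); return f
def toolyaw():
    M=Ro.from_rotvec(manip.get_obs()['ee_rot']).as_matrix(); return np.degrees(np.arctan2(M[1,0],M[0,0])), M[:,2]
E
python3 - <<'E'
from h import *
st(); print(toolyaw()); f=wcam('w1')
w=cloud(f);Z=w[...,2];c=np.array([.5975,.229])
m=(Z>.147)&(Z<.16)&(abs(w[...,0]-c[0])<.05)&(abs(w[...,1]-c[1])<.06)
p=w[m];print(len(p),p.mean(0)); print(cv2.minAreaRect((p[:,:2]*1e3).astype(np.float32)))
E
```

```text
{'t': 1.9833, 'joints': [0.1993, 0.3844, 1.2283, 0.0063, 1.5279, 1.629], 'position': [0.5891, 0.2344, 0.2723], 'ee_rot': [-2.3686, 2.0566, 0.0069], 'contact_force': [-0.919, -1.0314, 0.2419], 'moment': [0.0037, 0.0727, -0.0187], 'gripper_width': 1.0018}
(np.float64(-81.93428452890714), array([-2.36234437e-04,  6.40858569e-03, -9.99979437e-01]))
1067 [0.59907132 0.23019431 0.15309631]
((598.6145629882812, 230.13809204101562), (12.19917106628418, 53.6757926940918), 8.053789138793945)
```

View pics/w1.png

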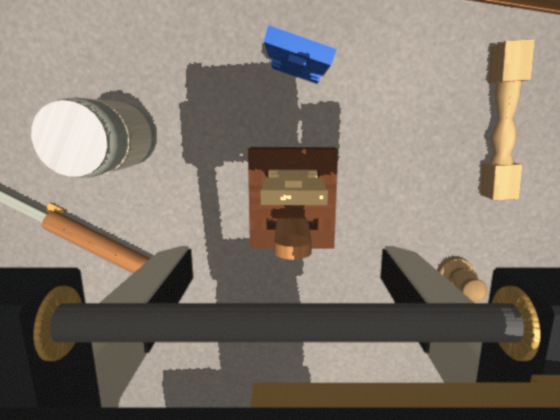

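Request:
jog_arm --pt "0.9 -0.5 0 -0.004 -1" --pt "0 0 -2 0 -1" --pt "0 0 -3 0 -1" --pt "0 0 -2 0 -1" --pt "0 0 0 0 -1"

```text
t: 2.45
position: [0.5992, 0.22, 0.2042]
ee_rot: [-2.353, 2.07, -0.001]
contact_force: [-0.3, -0.4, 0.4]
gripper_width: 0.998
```

```bash
python3 - <<'E'
from h import *
st(); print(toolyaw()); f=wcam('w2')
w=cloud(f);Z=w[...,2];c=np.array([.5975,.229])
m=(Z>.147)&(Z<.16)&(abs(w[...,0]-c[0])<.05)&(abs(w[...,1]-c[1])<.035)
p=w[m];print(len(p),p.mean(0)); print(cv2.minAreaRect((p[:,:2]*1e3).astype(np.float32)))
E
```

```text
{'t': 2.45, 'joints': [0.1753, 0.4217, 1.3357, 0.0039, 1.3779, 1.6174], 'position': [0.5992, 0.22, 0.2042], 'ee_rot': [-2.3535, 2.0701, -0.0015], 'contact_force': [-0.2814, -0.4061, 0.3891], 'moment': [-0.016, 0.0821, -0.0219], 'gripper_width': 0.9975}
(np.float64(-82.66773305345741), array([ 0.0054876 ,  0.00481673, -0.99997334]))
1762 [0.59933537 0.23013654 0.15303375]
((598.7958374023438, 230.32308959960938), (12.720117568969727, 54.06467819213867), 7.261399269104004)
```

View pics/w2.png

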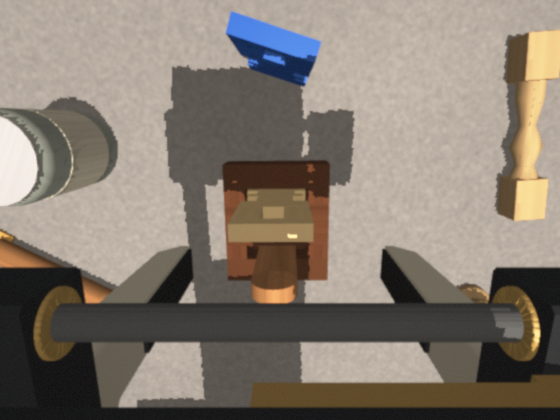

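Request:
jog_arm --pt "0 0.9 0 0 -1" --pt "0 0 0 0 -1" --pt "0 0 0 0 -1"

```text
t: 2.75
position: [0.6022, 0.2267, 0.2113]
ee_rot: [-2.344, 2.072, -0.01]
contact_force: [0.8, 0.9, -0.4]
gripper_width: 1.003
```

```bash
python3 - <<'E'
from h import *
for i in range(4):
    o=manip.get_obs(); print(o['t'],o['position'],np.abs(o['qvel']).max(),toolyaw()[0]); optics.grab_frame('top')
E
```

```text
2.75 [0.60219082 0.2266661  0.2113023 ] 0.025002420211210175 -82.95270492779154
2.8 [0.60241142 0.22694945 0.2116575 ] 0.0058243809168931696 -82.9406194654788
2.85 [0.6021725  0.22702124 0.21131814] 0.011934380753468308 -82.92764357826682
2.9 [0.60191228 0.22701898 0.21084578] 0.00971772619063617 -82.9168441543289
```

Request:
jog_arm --pt "-0.3 0.3 -2 0.008 -1" --pt "0 0 0 0 -1" --pt "0 0 0 0 -1"

```text
t: 3.2
position: [0.5995, 0.2304, 0.1921]
ee_rot: [-2.352, 2.06, -0.012]
contact_force: [0.5, 0.7, 0.4]
gripper_width: 1.0
```

Request:
jog_arm --pt "0 0 0 0 -1" --pt "0 0 0 0 -1"

```text
t: 3.37
position: [0.5997, 0.2305, 0.193]
ee_rot: [-2.352, 2.06, -0.012]
contact_force: [0.1, -0.2, 0.2]
gripper_width: 1.001
```

Request:
jog_arm --pt "-0.05 0 -2 0 -1" --pt "0 0 -2.5 0 -1" --pt "0 0 -2 0 -1" --pt "0 0 -0.5 0 -1" --pt "0 0 0 0 -1"

```text
t: 3.78
position: [0.6028, 0.2309, 0.1268]
ee_rot: [-2.346, 2.055, -0.023]
contact_force: [-0.4, -0.1, -0.8]
gripper_width: 0.999
```

Request:
jog_arm --pt "0 0 0 0 -1"

```text
t: 3.87
position: [0.603, 0.2308, 0.1273]
ee_rot: [-2.346, 2.055, -0.023]
contact_force: [-0.2, -0.2, -0.6]
gripper_width: 1.001
```

```bash
python3 - <<'E'
from h import *
st(); print(toolyaw()); f=wcam('w3')
w=cloud(f);Z=w[...,2];c=np.array([.5988,.230])
m=(Z>.149)&(Z<.16)&(abs(w[...,0]-c[0])<.05)&(abs(w[...,1]-c[1])<.035)
p=w[m];print(len(p),p.mean(0)); print(cv2.minAreaRect((p[:,:2]*1e3).astype(np.float32)))
E
```

```text
{'t': 3.8667, 'joints': [0.1916, 0.4788, 1.4403, 0.0029, 1.1953, 1.6295], 'position': [0.603, 0.2308, 0.1273], 'ee_rot': [-2.3455, 2.055, -0.0226], 'contact_force': [-0.2098, -0.2441, -0.5968], 'moment': [0.0274, 0.0513, 0.0098], 'gripper_width': 1.0011}
(np.float64(-82.44134931933249), array([ 0.02613325,  0.00779589, -0.99962807]))
2940 [0.60094957 0.23056078 0.15298462]
((600.3253173828125, 230.4390106201172), (9.8833589553833, 54.4677848815918), 7.789618968963623)
```

View pics/w3.png

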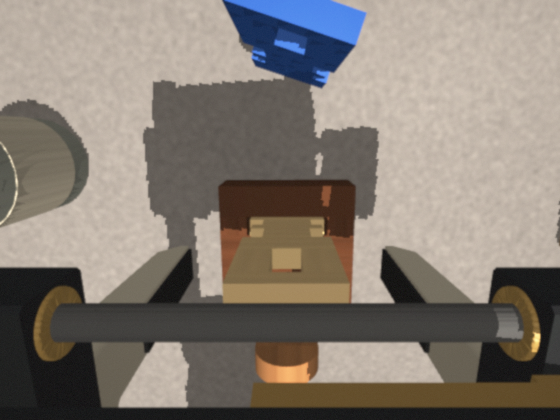

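Request:
jog_arm --pt "-0.3 0 -0.7 0 -1" --pt "0 0 -0.5 0 -1" --pt "0 0 -0.2 0 -1" --pt "0 0 0 0 -1" --pt "0 0 0 0 -1"

```text
t: 4.33
position: [0.6026, 0.2314, 0.117]
ee_rot: [-2.341, 2.051, -0.03]
contact_force: [-0.3, 0.7, -0.4]
gripper_width: 0.999
```

Request:
jog_arm --pt "-0.3 -0.1 -0.2 0 -1" --pt "0 0 0 0 -1" --pt "0 0 0 0 -1"

```text
t: 4.58
position: [0.5996, 0.2304, 0.1154]
ee_rot: [-2.34, 2.05, -0.031]
contact_force: [1.2, 0.6, 0.4]
gripper_width: 0.999
```

```bash
python3 - <<'E'
from h import *
st(); print(toolyaw())
E
```

```text
{'t': 4.5833, 'joints': [0.192, 0.4786, 1.4727, 0.0029, 1.154, 1.6297], 'position': [0.5996, 0.2304, 0.1154], 'ee_rot': [-2.3401, 2.05, -0.0313], 'contact_force': [1.1875, 0.6167, 0.372], 'moment': [0.023, 0.0686, 0.0078], 'gripper_width': 0.9989}
(np.float64(-82.43360010093213), array([ 0.03510782,  0.00956712, -0.99933774]))
```

Request:
jog_arm --pt "0 0 0 0 1" --pt "0 0 0 0 1" --pt "0 0 0 0 1" --pt "0 0 0 0 1" --pt "0 0 0 0 1" --squeeze 25

```text
t: 5.0
position: [0.5997, 0.2304, 0.1157]
ee_rot: [-2.34, 2.05, -0.032]
contact_force: [-0.7, 0.0, -0.1]
gripper_width: 0.69
```

Request:
jog_arm --pt "0 0 0 0 1" --pt "0 0 0 0 1" --pt "0 0 0 0 1"

```text
t: 5.25
position: [0.5998, 0.2304, 0.1157]
ee_rot: [-2.34, 2.05, -0.032]
contact_force: [-0.2, -0.3, -0.9]
gripper_width: 0.575
```

Request:
jog_arm --pt "0 0 0 0 1" --pt "0 0 0 0 1" --pt "0 0 0 0 1"

```text
t: 5.5
position: [0.5998, 0.2304, 0.1157]
ee_rot: [-2.34, 2.05, -0.032]
contact_force: [0.4, -0.2, -0.4]
gripper_width: 0.577
```

Request:
jog_arm --pt "0 0 0.5 0 1" --pt "0 0 0.8 0 1" --pt "0 0 0.8 0 1"

```text
t: 5.75
position: [0.599, 0.2301, 0.1357]
ee_rot: [-2.342, 2.052, -0.029]
contact_force: [0.7, -0.2, -0.5]
gripper_width: 0.575
```

```bash
python3 - <<'E'
from h import *
st(); print(toolyaw()); save('scene1','scene'); crop('scene1',330,200,430,350,4)
E
```

```text
{'t': 5.75, 'joints': [0.1918, 0.4609, 1.4478, 0.0027, 1.1992, 1.6297], 'position': [0.599, 0.2301, 0.1357], 'ee_rot': [-2.3418, 2.0515, -0.0291], 'contact_force': [0.7201, -0.2236, -0.5311], 'moment': [0.0699, -0.1679, 0.0586], 'gripper_width': 0.5753}
(np.float64(-82.43698213818394), array([ 0.03259318,  0.00887533, -0.99942929]))
```

View pics/scene1_c330_200.png

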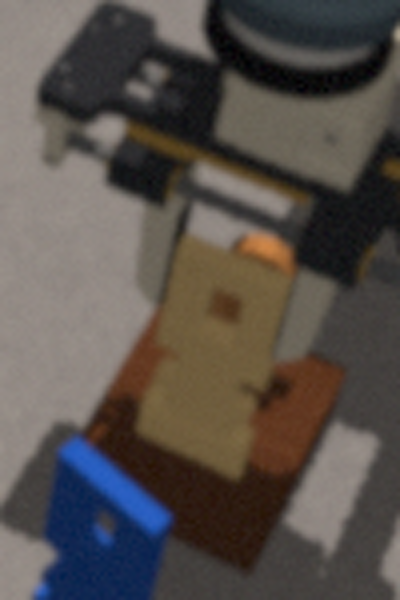

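Request:
jog_arm --pt "0 0 1.5 0 1" --pt "0 0 2.5 0 1" --pt "0 0 2.5 0 1" --pt "0 0 2 0 1" --pt "0 -1 1.5 0 1"

```text
t: 6.22
position: [0.5961, 0.221, 0.2401]
ee_rot: [-2.346, 2.052, -0.022]
contact_force: [0.4, -0.7, -1.3]
gripper_width: 0.576
```

Request:
jog_arm --pt "-0.6 -1.8 0.5 0.02 1" --pt "-1.1 -3 0 0.02 1" --pt "-1.1 -3 0 0.02 1" --pt "-1.1 -3 0 0.02 1" --pt "-1.1 -3 0 0 1"

```text
t: 6.63
position: [0.5472, 0.0839, 0.2544]
ee_rot: [-2.429, 1.934, -0.034]
contact_force: [0.2, 0.7, -1.3]
gripper_width: 0.579
```

Request:
jog_arm --pt "-1.2 -3 0 0 1" --pt "-1.2 -3 0 0 1" --pt "-1.2 -3 0 0 1" --pt "-1.2 -3 0 0 1" --pt "-1.2 -3 0 0 1"

```text
t: 7.05
position: [0.4823, -0.0717, 0.2581]
ee_rot: [-2.43, 1.93, -0.039]
contact_force: [0.2, -0.0, -1.2]
gripper_width: 0.581
```

Request:
jog_arm --pt "-1.2 -3 0 -0.01 1" --pt "-1.2 -3 0 -0.01 1" --pt "-1.1 -3 -0.5 0 1" --pt "-0.6 -2 -0.5 0 1" --pt "0 -1 -0.5 0 1"

```text
t: 7.47
position: [0.4361, -0.2002, 0.2478]
ee_rot: [-2.408, 1.96, -0.051]
contact_force: [0.2, -0.1, -0.7]
gripper_width: 0.577
```

Request:
jog_arm --pt "0 0 -0.5 0 1" --pt "0 0 0 0 1" --pt "0 0 0 0 1"

```text
t: 7.72
position: [0.4357, -0.201, 0.2422]
ee_rot: [-2.403, 1.965, -0.05]
contact_force: [-0.1, 0.8, -0.3]
gripper_width: 0.579
```

```bash
python3 - <<'E'
from h import *
st(); print(toolyaw()); save('scene2','scene');save('top2','top'); crop('scene2',180,60,320,260,3); crop('top2',300,200,420,330,5); wcam('w4')
E
```

```text
{'t': 7.7167, 'joints': [-0.6948, 0.0879, 1.6872, 0.0385, 1.3349, 0.6679], 'position': [0.4357, -0.201, 0.2422], 'ee_rot': [-2.4027, 1.9652, -0.0497], 'contact_force': [-0.0856, 0.7914, -0.282], 'moment': [-0.0025, -0.0022, 0.0106], 'gripper_width': 0.5787}
(np.float64(-78.56303028351977), array([ 0.04830721,  0.00848129, -0.99879652]))
```

View pics/scene2_c180_60.png

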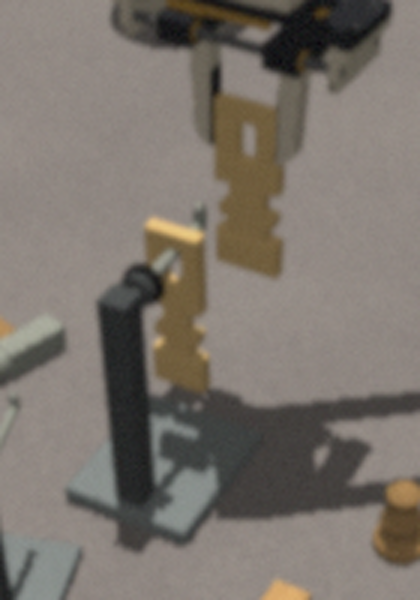

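View pics/top2_c300_200.png

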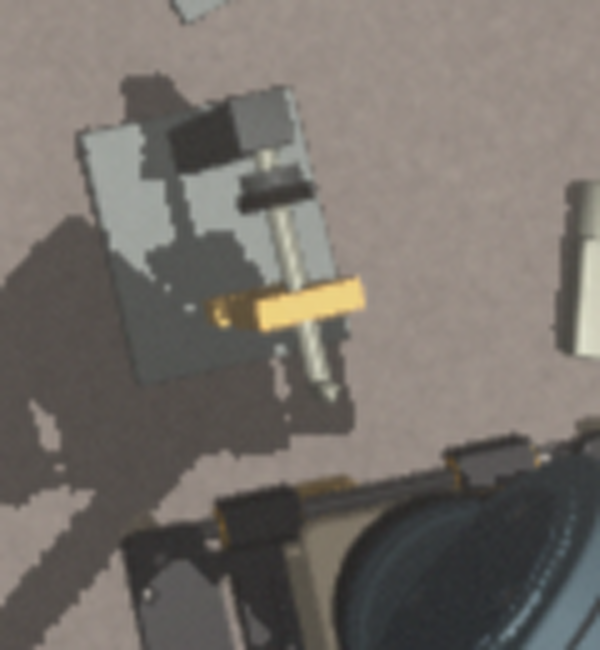

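View pics/w4.png

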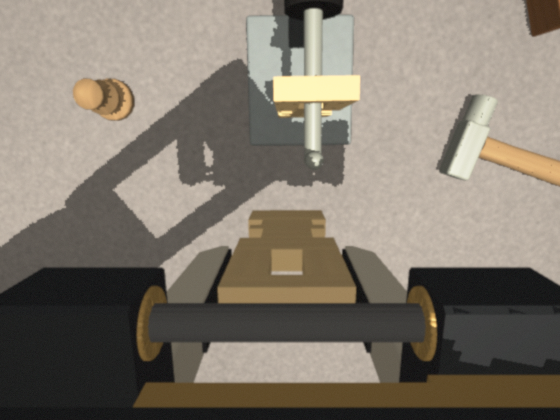

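```bash
cat > rel.py <<'E'
from h import *
yaw=np.radians(12.0); ex=np.array([np.cos(yaw),np.sin(yaw)]);ey=np.array([-ex[1],ex[0]])
o=np.array([.555,-.191])
def ana(n):
    f=load(n);w=cloud(f);d=w[...,:2]-o;a=(d@ex)*1e3;b=(d@ey)*1e3;Z=w[...,2]*1e3
    im=f['pixels'].astype(int);col=im[...,0]-im[...,2]
    return f,w,a,b,Z,col
def pr(t,v): print(t,np.round(v,1).tolist())
E
python3 - <<'E'
from rel import *
for n in('scene2','w4'):
    f,w,a,b,Z,col=ana(n)
    B=(col>40)&(a>-160)&(a<-85)&(abs(b)<60)&(Z>100)&(Z<300)
    print(n,B.sum(),(np.nanpercentile(b[B],[1,50,99])),np.nanpercentile(Z[B],[1,99]))
    if B.sum()>20:
        P=np.c_[a[B],b[B],Z[B]]
        c=np.median(P,0);
        for z0 in range(130,290,15):
            m=B&(Z>z0)&(Z<z0+15)
            if m.sum()>5: pr(z0,[m.sum(),*np.percentile(a[m],[5,50,95]),*np.percentile(b[m],[2,50,98])])
    for lo in range(-80,-40,8):
        m=(col<40)&(Z>190)&(Z<225)&(a>lo)&(a<lo+8)&(abs(b)<20)
        if m.sum()>3: pr('bar %d'%lo,[m.sum(),*np.percentile(b[m],[3,50,97]),*np.percentile(Z[m],[5,97])])
    m=(col>40)&(a>-55)&(a<-10)&(abs(b)<40)&(Z>212)&(Z<228)
    pr('hung',[m.sum(),*np.percentile(a[m],[3,50,97]),*np.percentile(b[m],[2,98])])
    m=(Z>13)&(Z<19)&(abs(a)<90)&(abs(b)<70)
    if m.sum()>50: print(cv2.minAreaRect((w[m][:,:2]*1e3).astype(np.float32)))
E
```

```text
scene2 953 [-11.67134746  13.75223783  39.26159097] [140.03643155 281.93135366]
130 [44.0, -117.2, -114.6, -110.9, -11.4, 13.6, 39.1]
145 [105.0, -117.2, -113.9, -110.8, -10.1, 16.4, 38.6]
160 [108.0, -121.5, -114.4, -111.6, -10.2, 16.2, 39.0]
175 [85.0, -117.9, -114.6, -112.0, -6.1, 14.6, 35.7]
190 [79.0, -119.2, -114.7, -111.9, -6.0, 16.0, 35.4]
205 [78.0, -117.5, -115.6, -112.8, -7.1, 15.3, 37.1]
220 [134.0, -120.4, -115.1, -112.3, -11.5, 13.6, 39.6]
235 [88.0, -118.7, -115.5, -112.7, -12.1, 5.2, 37.7]
250 [75.0, -118.6, -115.8, -112.9, -11.5, 3.3, 35.6]
265 [118.0, -119.5, -116.3, -113.9, -11.0, 12.2, 36.8]
280 [39.0, -122.8, -118.4, -114.4, -8.4, 13.3, 33.4]
bar -72 [31.0, -5.2, 0.5, 3.0, 202.3, 220.5]
bar -64 [10.0, -3.7, -0.1, 3.7, 204.4, 211.4]
hung [122.0, -39.5, -30.4, -25.7, -24.2, 20.1]
((555.18017578125, -192.3495330810547), (134.06784057617188, 112.04740905761719), 12.155107498168945)
w4 9684 [-10.99245783  15.37772539  41.40645339] [143.15458898 281.14451654]
130 [138.0, -112.5, -112.3, -112.0, -9.8, 15.4, 40.2]
145 [330.0, -112.7, -112.5, -112.2, -10.4, 15.4, 40.4]
16
[... 175 characters left out ...]
13.6, -113.3, -112.9, -9.7, 15.4, 39.9]
220 [1494.0, -123.9, -113.7, -113.2, -9.4, 15.0, 40.0]
235 [812.0, -115.4, -113.7, -113.3, -10.6, 23.1, 40.9]
250 [1002.0, -114.4, -113.9, -113.5, -10.6, 23.2, 41.2]
265 [2611.0, -120.1, -114.3, -113.7, -10.5, 15.4, 40.8]
280 [1348.0, -120.2, -117.0, -114.1, -10.4, 14.7, 41.4]
bar -80 [41.0, -3.2, -0.0, 3.2, 215.1, 218.7]
bar -72 [289.0, -4.3, 0.7, 4.7, 202.8, 220.1]
bar -64 [252.0, -5.1, 0.3, 4.6, 201.4, 206.2]
bar -56 [266.0, -5.0, -0.1, 4.7, 201.4, 206.1]
bar -48 [257.0, -4.3, 0.4, 4.7, 201.6, 206.4]
hung [2201.0, -38.4, -32.7, -26.8, -22.0, 20.4]
((555.5388793945312, -190.97967529296875), (130.0428009033203, 109.90038299560547), 12.123887062072754)
```

```bash
python3 - <<'E'
from rel import *
f,w,a,b,Z,col=ana('w4')
m=(a>-124)&(a<-116)&(Z>265)&(Z<300)&(b>-8)&(b<36)
pr('top',[m.sum(),*np.percentile(Z[m],[5,50,95])])
# slot pixels: column depth through slot
for v in range(225,305,5):
    print(v,[ (int(Z[v,u]),int(a[v,u]),int(b[v,u])) for u in (240,265,272,288,303,310)])
E
```

```text
top [1259.0, 279.1, 280.1, 281.1]
225 [(2, -156, 69), (182, -112, 29), (182, -112, 24), (182, -112, 14), (182, -112, 4), (183, -112, 0)]
230 [(0, -162, 69), (194, -113, 28), (196, -112, 24), (195, -113, 14), (195, -113, 4), (194, -113, 0)]
235 [(-1, -169, 70), (207, -112, 27), (206, -113, 23), (206, -113, 14), (206, -113, 5), (206, -113, 1)]
240 [(216, -113, 41), (217, -113, 27), (217, -113, 23), (215, -113, 14), (215, -113, 5), (216, -113, 1)]
245 [(225, -113, 40), (226, -113, 26), (226, -113, 22), (226, -113, 14), (226, -113, 6), (225, -113, 2)]
250 [(235, -113, 38), (234, -113, 26), (233, -113, 22), (234, -113, 14), (234, -113, 6), (235, -113, 3)]
255 [(241, -113, 38), (242, -113, 25), (234, -116, 22), (233, -116, 14), (242, -113, 7), (242, -113, 3)]
260 [(249, -113, 37), (249, -113, 25), (233, -119, 22), (233, -119, 14), (244, -115, 7), (250, -113, 4)]
265 [(255, -113, 36), (256, -113, 24), (234, -121, 22), (231, -122, 14), (245, -117, 7), (256, -113, 4)]
270 [(263, -113, 35), (262, -113, 24), (233, -124, 22), (233, -124, 14), (246, -120, 7), (263, -113, 4)]
275 [(267, -114, 34), (267, -114, 24), (268, -113, 21), (268, -113, 14), (267, -114, 8), (268, -113, 5)]
280 [(274, -113, 34), (272, -114, 24), (273, -114, 21), (273, -114, 14), (273, -113, 8), (272, -114, 5)]
285 [(278, -113, 33), (279, -113, 23), (279, -113, 20), (278, -114, 14), (278, -114, 8), (278, -114, 5)]
290 [(279, -115, 33), (280, -115, 23), (280, -115, 20), (280, -115, 14), (279, -115, 8), (279, -115, 6)]
295 [(278, -118, 33), (279, -117, 23), (280, -117, 20), (279, -117, 14), (279, -117, 8), (280, -117, 6)]
300 [(280, -119, 33), (279, -119, 23), (279, -120, 20), (280, -119, 14), (279, -120, 8), (279, -120, 5)]
```

Request:
jog_arm --pt "0 -0.5 -0.6 0.005 1" --pt "0.3 -0.5 -1 0.006 1" --pt "0 -0.4 -1 0 1" --pt "0 0 -0.6 0 1" --pt "0 0 0 0 1"

```text
t: 8.28
position: [0.4406, -0.2133, 0.2075]
ee_rot: [-2.421, 1.942, -0.052]
contact_force: [0.0, -0.3, -1.5]
gripper_width: 0.582
```

Request:
jog_arm --pt "0 0 0 0 1" --pt "0 0 0 0 1"

```text
t: 8.45
position: [0.44, -0.2129, 0.2061]
ee_rot: [-2.421, 1.942, -0.047]
contact_force: [-0.5, -0.0, -2.2]
gripper_width: 0.58
```

```bash
cat > chk.py <<'E'
from rel import *
import sys
def chk(n,a0=-160,a1=-80):
    ob=st(); print(toolyaw()); p=ob['position']; d=np.array(p[:2])-o; print('TCP a,b',(d@ex*1e3).round(1),(d@ey*1e3).round(1))
    wcam(n); f,w,a,b,Z,col=ana(n)
    B=(col>40)&(a>a0)&(a<a1)&(abs(b)<60)&(Z>90)&(Z<300)
    zt=np.nanpercentile(Z[B],97); 
    for z0 in np.arange(zt-140,zt+5,20):
        m=B&(Z>z0)&(Z<z0+20)
        if m.sum()>5: pr(int(z0),[m.sum(),*np.percentile(a[m],[5,50,95]),*np.percentile(b[m],[1,99]),np.percentile(b[m],[1,99]).mean()])
    m=B&(Z>zt-6); t=np.median(Z[m]);pr('top z',[t, t-30]); 
    pr('topface',[*np.percentile(a[m],[3,97]),*np.percentile(b[m],[2,98])])
    for lo in range(-80,-40,8):
        m=(col<40)&(Z>190)&(Z<225)&(a>lo)&(a<lo+8)&(abs(b)<20)
        if m.sum()>3: pr('bar %d'%lo,[m.sum(),*np.percentile(b[m],[3,50,97]),*np.percentile(Z[m],[5,97])])
E
python3 -c "
from chk import *
chk('w5')"
```

```text
{'t': 8.45, 'joints': [-0.7094, 0.1328, 1.7264, 0.041, 1.2536, 0.6306], 'position': [0.44, -0.2129, 0.2061], 'ee_rot': [-2.4206, 1.942, -0.047], 'contact_force': [-0.5339, -0.0242, -2.2299], 'moment': [-0.036, 0.0324, 0.0482], 'gripper_width': 0.5802}
(np.float64(-77.48025919168492), array([ 0.04732816,  0.01063758, -0.99882275]))
TCP a,b -117.0 2.4
104 [422.0, -111.4, -111.0, -110.5, -23.6, 28.2, 2.3]
124 [553.0, -114.5, -111.3, -110.8, -24.8, 28.9, 2.0]
144 [733.0, -116.5, -111.6, -111.1, -21.5, 25.8, 2.2]
164 [691.0, -112.2, -111.8, -111.4, -23.2, 27.7, 2.3]
184 [1730.0, -122.2, -112.3, -111.6, -23.5, 28.0, 2.2]
204 [1233.0, -112.9, -112.3, -111.8, -24.1, 28.6, 2.3]
224 [3994.0, -118.6, -112.9, -112.1, -24.1, 28.5, 2.2]
244 [274.0, -118.4, -115.1, -112.4, -22.7, 28.3, 2.8]
top z [243.7, 213.7]
topface [-119.0, -112.1, -23.8, 28.2]
bar -80 [53.0, -3.4, -0.2, 2.8, 215.5, 218.6]
bar -72 [413.0, -4.6, -0.2, 4.3, 203.4, 219.8]
bar -64 [358.0, -5.1, -0.3, 4.4, 201.5, 206.4]
bar -56 [371.0, -4.9, -0.2, 4.4, 202.0, 206.1]
bar -48 [374.0, -4.8, -0.1, 4.5, 202.2, 206.1]
```

View pics/w5.png

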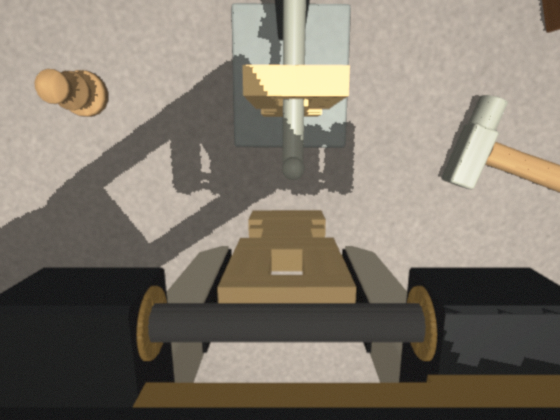

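Request:
jog_arm --pt "0.05 -0.24 -0.3 -0.007 1" --pt "0 0 -0.3 0 1" --pt "0 0 0 0 1" --pt "0 0 0 0 1"

```text
t: 8.83
position: [0.4411, -0.2161, 0.2007]
ee_rot: [-2.413, 1.952, -0.051]
contact_force: [-0.0, -0.5, -1.1]
gripper_width: 0.576
```

```bash
python3 -c "
from chk import *
chk('w6')"
```

```text
{'t': 8.8333, 'joints': [-0.7129, 0.1398, 1.7321, 0.041, 1.2384, 0.6346], 'position': [0.4411, -0.2161, 0.2007], 'ee_rot': [-2.4129, 1.9517, -0.0509], 'contact_force': [-0.018, -0.4876, -1.1419], 'moment': [0.0802, 0.0193, -0.0048], 'gripper_width': 0.5761}
(np.float64(-77.93882674495079), array([ 0.04920842,  0.0086674 , -0.99875092]))
TCP a,b -116.7 -0.8
155 [584.0, -111.6, -111.3, -111.0, -26.1, 24.2, -0.9]
175 [1742.0, -121.8, -111.7, -111.3, -26.8, 24.6, -1.1]
195 [1154.0, -112.5, -111.9, -111.5, -27.2, 25.3, -1.0]
215 [1937.0, -112.6, -112.2, -111.7, -27.2, 25.3, -0.9]
235 [2588.0, -118.5, -114.9, -112.1, -27.3, 25.4, -1.0]
275 [47.0, -91.9, -90.9, -89.5, -29.0, 27.2, -0.9]
295 [302.0, -100.0, -88.8, -86.6, -29.1, 27.8, -0.7]
top z [297.9, 267.9]
topface [-100.2, -86.4, -29.0, 27.4]
bar -80 [55.0, -3.3, -0.3, 2.8, 215.4, 218.4]
bar -72 [433.0, -4.9, -0.3, 4.3, 203.5, 219.7]
bar -64 [376.0, -4.9, -0.3, 4.3, 202.4, 206.3]
bar -56 [405.0, -4.8, -0.3, 4.7, 201.7, 206.1]
bar -48 [405.0, -4.8, 0.2, 4.7, 201.8, 206.1]
```

Request:
jog_arm --pt "0.8 0.23 0 0 1" --pt "1.0 0.23 0 0 1" --pt "0.8 0.17 0 0 1" --pt "0 0 0 0 1" --pt "0 0 0 0 1"

```text
t: 9.3
position: [0.4707, -0.209, 0.2014]
ee_rot: [-2.413, 1.951, -0.054]
contact_force: [-0.6, 0.3, -1.4]
gripper_width: 0.576
```

```bash
sed -i 's/(Z<300)$/(Z<260)/; s/(Z>90)&(Z<300)/(Z>90)\&(Z<260)/' chk.py; python3 -c "
from chk import *
chk('w7',-130,-77)"
```

```text
{'t': 9.3, 'joints': [-0.6623, 0.1807, 1.6807, 0.0397, 1.2453, 0.6859], 'position': [0.4707, -0.209, 0.2014], 'ee_rot': [-2.4125, 1.9513, -0.0536], 'contact_force': [-0.5857, 0.2931, -1.3635], 'moment': [0.0172, 0.0562, -0.0196], 'gripper_width': 0.5763}
(np.float64(-77.93760657564455), array([ 0.0509114 ,  0.00801935, -0.99867098]))
TCP a,b -86.2 -0.1
99 [296.0, -80.2, -79.9, -79.5, -26.7, 25.5, -0.6]
119 [406.0, -83.6, -80.3, -79.9, -27.6, 26.2, -0.7]
139 [560.0, -85.8, -80.7, -80.2, -24.3, 23.2, -0.6]
159 [464.0, -81.2, -80.9, -80.5, -26.1, 25.5, -0.3]
179 [1611.0, -91.4, -81.4, -80.8, -26.3, 25.6, -0.3]
199 [1212.0, -82.1, -81.5, -81.0, -26.6, 25.9, -0.3]
219 [4022.0, -87.8, -82.1, -81.4, -26.6, 26.1, -0.3]
239 [267.0, -87.5, -84.5, -81.6, -26.6, 25.6, -0.5]
top z [238.9, 208.9]
topface [-88.2, -81.5, -26.0, 25.6]
bar -80 [23.0, -3.2, -0.5, 2.3, 216.0, 218.7]
bar -72 [505.0, -4.9, -0.1, 4.2, 203.5, 219.7]
bar -64 [347.0, -4.9, -0.1, 4.7, 201.7, 206.3]
bar -56 [351.0, -4.8, -0.1, 4.7, 201.5, 206.3]
bar -48 [355.0, -4.8, -0.1, 4.6, 202.0, 206.2]
```

View pics/w7.png

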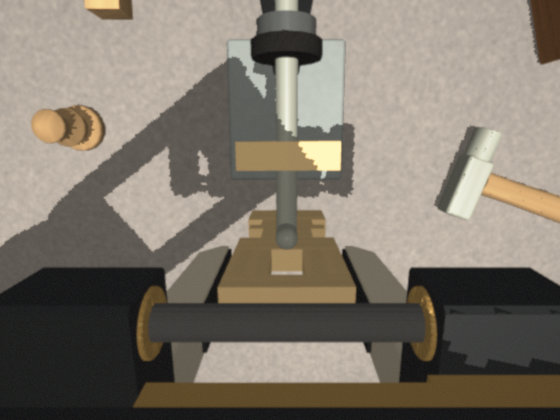

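Request:
jog_arm --pt "0.6 0.12 -0.1 0 1" --pt "0.9 0.19 0 0 1" --pt "0.5 0.11 0 0 1" --pt "0 0 0 0 1"

```text
t: 9.68
position: [0.4924, -0.2044, 0.2001]
ee_rot: [-2.412, 1.952, -0.053]
contact_force: [0.4, -0.7, -1.1]
gripper_width: 0.578
```

```bash
python3 -c "
from chk import *
chk('w8',-100,-50)"
```

```text
{'t': 9.6833, 'joints': [-0.6285, 0.2137, 1.6419, 0.0386, 1.2498, 0.7208], 'position': [0.4924, -0.2044, 0.2001], 'ee_rot': [-2.4118, 1.9519, -0.0534], 'contact_force': [0.4149, -0.6575, -1.137], 'moment': [0.0334, 0.0396, -0.0094], 'gripper_width': 0.5782}
(np.float64(-77.97083111478553), array([ 0.05090773,  0.00824957, -0.99866929]))
TCP a,b -64.0 -0.1
118 [131.0, -64.4, -60.4, -57.9, -27.6, 26.4, -0.6]
138 [556.0, -63.6, -58.5, -58.0, -24.2, 23.3, -0.5]
158 [480.0, -59.0, -58.6, -58.3, -26.1, 25.5, -0.3]
178 [1159.0, -67.8, -59.0, -58.6, -26.4, 26.0, -0.2]
198 [1234.0, -59.8, -59.2, -58.8, -26.6, 26.1, -0.2]
218 [4055.0, -65.6, -59.9, -59.2, -26.6, 26.2, -0.2]
238 [236.0, -65.3, -62.3, -59.4, -26.1, 25.2, -0.4]
top z [237.7, 207.7]
topface [-66.0, -59.3, -26.0, 25.6]
bar -72 [142.0, -5.0, -0.1, 4.3, 201.6, 211.6]
bar -64 [322.0, -4.9, -0.1, 4.3, 202.4, 206.1]
bar -56 [322.0, -4.9, -0.5, 4.3, 202.2, 206.0]
bar -48 [263.0, -4.8, -0.1, 4.3, 202.0, 206.2]
```

View pics/w8.png

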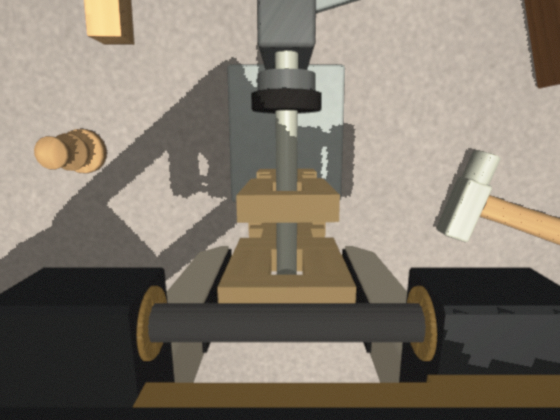

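Request:
jog_arm --pt "0.6 0.12 0 0 1" --pt "0.6 0.12 0 0 1" --pt "0 0 -0.2 0 1" --pt "0 0 -0.3 0 1"

```text
t: 10.07
position: [0.5056, -0.2019, 0.1953]
ee_rot: [-2.412, 1.952, -0.054]
contact_force: [1.3, -0.3, -1.1]
gripper_width: 0.578
```

```bash
python3 -c "
from chk import *
chk('w9',-90,-42)"
```

```text
{'t': 10.0667, 'joints': [-0.6095, 0.237, 1.6239, 0.0376, 1.2432, 0.7397], 'position': [0.5056, -0.2019, 0.1953], 'ee_rot': [-2.4122, 1.9518, -0.0544], 'contact_force': [1.3455, -0.339, -1.1073], 'moment': [-0.0037, 0.0331, 0.0046], 'gripper_width': 0.5778}
(np.float64(-77.96054883735333), array([ 0.05120186,  0.00760887, -0.99865934]))
TCP a,b -50.6 -0.4
173 [184.0, -56.6, -52.8, -45.8, -27.2, 26.0, -0.6]
193 [1150.0, -46.7, -45.9, -45.5, -27.1, 25.8, -0.6]
213 [4108.0, -52.3, -46.6, -45.9, -27.0, 25.8, -0.6]
233 [169.0, -51.8, -48.5, -45.9, -26.9, 25.7, -0.6]
top z [232.8, 202.8]
topface [-52.7, -46.0, -26.4, 25.3]
bar -56 [178.0, -4.7, -0.2, 4.3, 202.5, 205.9]
bar -48 [202.0, -4.7, -0.2, 4.3, 202.5, 205.9]
```

View pics/w9.png

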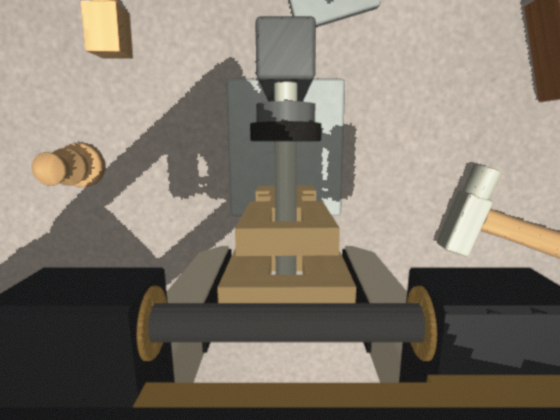

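Request:
jog_arm --pt "-0.03 0.01 -0.5 0 1" --pt "-0.05 0 -0.5 0 1" --pt "0 0 -0.1 0 1" --pt "0 0 0 0 1"

```text
t: 10.45
position: [0.5034, -0.2014, 0.1815]
ee_rot: [-2.412, 1.953, -0.05]
contact_force: [0.6, 0.1, -1.3]
gripper_width: 0.578
```

Request:
jog_arm --pt "0 0 -0.1 0 1" --pt "0 0 0 0 1"

```text
t: 10.62
position: [0.5033, -0.2014, 0.1806]
ee_rot: [-2.412, 1.953, -0.05]
contact_force: [-0.9, 0.0, -0.3]
gripper_width: 0.577
```

```bash
python3 -c "
from chk import *
chk('w10',-90,-42)"
```

```text
{'t': 10.6167, 'joints': [-0.6113, 0.2467, 1.6487, 0.038, 1.2116, 0.7373], 'position': [0.5033, -0.2014, 0.1806], 'ee_rot': [-2.4117, 1.9529, -0.0501], 'contact_force': [-0.8811, 0.0408, -0.2847], 'moment': [0.1016, 0.0688, 0.0574], 'gripper_width': 0.5767}
(np.float64(-78.000571157103), array([ 0.04894356,  0.00915498, -0.99875959]))
TCP a,b -52.8 0.5
159 [77.0, -59.2, -57.2, -55.0, -7.8, 8.2, 0.2]
179 [637.0, -50.7, -48.2, -47.7, -26.2, 27.1, 0.4]
199 [4123.0, -54.4, -48.7, -48.0, -26.0, 26.7, 0.3]
219 [150.0, -54.2, -50.9, -48.0, -26.0, 26.7, 0.4]
top z [218.2, 188.2]
topface [-54.8, -48.1, -25.6, 26.2]
bar -80 [9.0, -1.8, -0.3, 1.2, 217.1, 218.5]
bar -56 [46.0, -5.2, 0.1, 4.4, 200.8, 205.5]
bar -48 [224.0, -4.7, -0.3, 4.4, 202.4, 206.2]
```

Request:
jog_arm --pt "0 0 -0.06 0 1" --pt "0 0 0 0 1"

```text
t: 10.83
position: [0.5033, -0.2015, 0.1807]
ee_rot: [-2.412, 1.953, -0.051]
contact_force: [0.1, 0.9, -1.1]
gripper_width: 0.584
```

```bash
cat > ff.py <<'E'
from h import *
from rel import ex,ey,o
def ff(n=6):
    F=[];P=[]
    for i in range(n):
        b=manip.get_obs();F.append(b['contact_force']);P.append(b['position']); optics.grab_frame('top')
    F=np.array(F);P=np.mean(P,0)
    m=F.mean(0); print('t',b['t'],'F',m.round(2),'sd',F.std(0).round(2),'along',(m[:2]@ex).round(2),'P',P.round(4),'a,b',((P[:2]-o)@ex*1e3).round(1),((P[:2]-o)@ey*1e3).round(1))
E
python3 -c "
from ff import *
ff()"
```

```text
t 11.0833 F [-0.47  0.44  0.54] sd [0.64 0.48 0.92] along -0.37 P [ 0.5034 -0.2016  0.1806] a,b -52.7 0.4
```

Request:
jog_arm --pt "0 0 -0.1 0 1" --pt "0 0 -0.03 0 1"

```text
t: 11.3
position: [0.5034, -0.2016, 0.1805]
ee_rot: [-2.412, 1.953, -0.053]
contact_force: [-1.8, 0.8, 1.9]
gripper_width: 0.579
```

```bash
python3 -c "
from ff import *
ff()"
```

```text
t 11.55 F [-1.93  1.29  5.09] sd [0.44 0.26 1.55] along -1.62 P [ 0.5035 -0.2016  0.1805] a,b -52.6 0.3
```

Request:
jog_arm --pt "0 0 0.02 0 1"

```text
t: 11.68
position: [0.5034, -0.2016, 0.1806]
ee_rot: [-2.412, 1.953, -0.053]
contact_force: [-0.7, 0.1, -0.3]
gripper_width: 0.574
```

```bash
python3 -c "
from ff import *
ff()"
```

```text
t 11.9333 F [-1.05  0.61  1.66] sd [0.62 0.56 1.1 ] along -0.9 P [ 0.5035 -0.2016  0.1806] a,b -52.6 0.3
```

Request:
jog_arm --pt "0.3 0.06 0 0 1" --pt "0.3 0.06 0 0 1" --pt "0.2 0.04 0 0 1" --pt "0.2 0.04 0 0 1" --pt "0.2 0.04 0 0 1"

```text
t: 12.4
position: [0.5153, -0.1999, 0.1805]
ee_rot: [-2.414, 1.955, -0.051]
contact_force: [-4.1, -0.5, 3.3]
gripper_width: 0.581
```

```bash
python3 -c "
from ff import *
ff(3)
from chk import *
chk('w11',-80,-20)"
```

```text
t 12.5 F [-2.56 -0.72  2.52] sd [1.21 0.33 0.56] along -2.65 P [ 0.5156 -0.1999  0.1805] a,b -40.4 -0.5
{'t': 12.55, 'joints': [-0.5939, 0.2655, 1.6236, 0.0354, 1.2162, 0.7559], 'position': [0.5158, -0.1999, 0.1805], 'ee_rot': [-2.4129, 1.9541, -0.0521], 'contact_force': [-1.0323, 0.3003, 2.0786], 'moment': [-0.0448, 0.0552, 0.0126], 'gripper_width': 0.5803}
(np.float64(-78.00966679740483), array([ 0.04885831,  0.00708342, -0.9987806 ]))
TCP a,b -40.2 -0.5
79 [93.0, -34.2, -22.2, -22.0, -26.7, 25.0, -0.8]
99 [247.0, -27.7, -22.7, -22.2, -22.2, 20.8, -0.7]
119 [327.0, -26.7, -23.2, -22.4, -19.5, 18.2, -0.6]
139 [262.0, -23.2, -23.0, -22.7, -21.7, 20.6, -0.6]
159 [739.0, -32.0, -23.3, -22.9, -21.8, 20.5, -0.6]
179 [797.0, -29.3, -23.5, -23.2, -22.5, 25.9, 1.7]
199 [6881.0, -41.3, -31.6, -23.6, -26.7, 25.4, -0.6]
219 [290.0, -40.5, -31.9, -24.5, -26.9, 24.7, -1.1]
top z [218.2, 188.2]
topface [-41.8, -23.7, -25.4, 24.0]
bar -80 [6.0, -3.0, 0.3, 1.9, 216.6, 218.3]
bar -72 [583.0, -4.8, -0.5, 4.1, 209.3, 219.7]
bar -64 [22.0, -1.7, -0.3, 1.6, 211.4, 217.3]
```

View pics/w11.png

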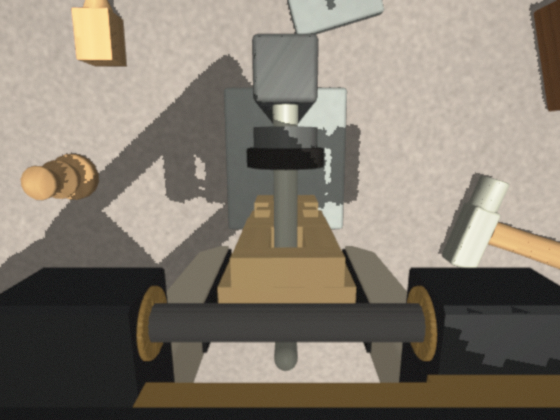

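```bash
python3 - <<'E'
from rel import *
for n in('w9','w11','top0'):
    f,w,a,b,Z,col=ana(n)
    m=(col<40)&(a>-21)&(a<30)&(abs(b)<20)&(Z>208)&(Z<225)
    pr(n,[m.sum(),*np.percentile(a[m],[0,1,3,5,10,20]),Z[m].max()])
    m=(col<40)&(a>-15)&(a<30)&(abs(b)<20)&(Z>186)&(Z<198)
    if m.sum()>5: pr(n+' low',[m.sum(),*np.percentile(a[m],[1,5,20,50])])
E
```

```text
w9 [2279.0, 9.3, 9.3, 9.7, 9.7, 10.5, 12.1, 218.3]
w11 [2640.0, 9.3, 9.6, 9.9, 10.2, 10.9, 12.3, 217.9]
top0 [88.0, -5.5, 3.6, 8.1, 8.4, 9.3, 10.7, 220.0]
```

Request:
jog_arm --pt "0.3 0.07 0 0 1" --pt "0.3 0.07 0 0 1" --pt "0.3 0.07 0 0 1" --pt "0.3 0.07 0 0 1" --pt "0.3 0.07 0 0 1"

```text
t: 13.02
position: [0.5305, -0.1965, 0.1805]
ee_rot: [-2.414, 1.956, -0.05]
contact_force: [-3.0, -1.6, 2.6]
gripper_width: 0.578
```

```bash
python3 -c "
from ff import *
ff(3)"
```

```text
t 13.1167 F [-1.42 -1.01  2.11] sd [1.12 0.41 0.33] along -1.6 P [ 0.531  -0.1964  0.1805] a,b -24.6 -0.3
```

Request:
jog_arm --pt "0.3 0.07 0 0 1" --pt "0.3 0.06 0 0 1" --pt "0.3 0.06 0 0 1" --pt "0.2 0.04 0 0 1" --pt "0.1 0.02 0 0 1"

```text
t: 13.58
position: [0.5432, -0.1937, 0.1805]
ee_rot: [-2.414, 1.956, -0.049]
contact_force: [-3.8, -0.9, 4.2]
gripper_width: 0.579
```

```bash
python3 -c "
from ff import *
ff(3)
f=wcam('w12')
from rel import *
f,w,a,b,Z,col=ana('w12')
m=(col>40)&(a>-30)&(a<20)&(abs(b)<18)&(Z>150)&(Z<185)
pr('hungback',np.percentile(a[m],[50,80,95]))
m=(col>40)&(a>-40)&(a<20)&(abs(b)<18)&(Z>212)&(Z<225)
pr('tops',np.percentile(a[m],[2,50,98]))
m=(col<40)&(a>-21)&(a<30)&(abs(b)<20)&(Z>208)&(Z<225)
pr('buf',np.percentile(a[m],[1,3,10]))
"
```

```text
t 13.6833 F [-2.8  -0.38  3.65] sd [0.7  0.38 0.37] along -2.82 P [ 0.5433 -0.1936  0.1805] a,b -12.0 -0.1
hungback [-4.5, -3.4, -0.7]
tops [-13.7, -3.5, 4.8]
buf [9.7, 10.0, 11.2]
```

View pics/w12.png

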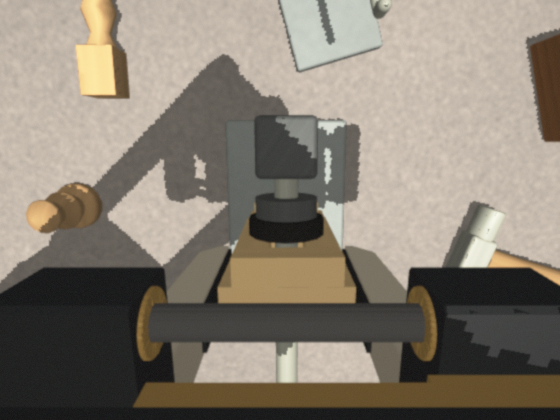

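Request:
jog_arm --pt "0.1 0.02 0.02 0 1" --pt "0.1 0.02 0.01 0 1" --pt "0.1 0.02 0 0 1"

```text
t: 14.03
position: [0.5459, -0.193, 0.1805]
ee_rot: [-2.414, 1.956, -0.048]
contact_force: [-4.6, -1.5, 3.0]
gripper_width: 0.579
```

```bash
python3 -c "
from ff import *
ff(4)"
```

```text
t 14.1833 F [-2.99 -0.7   2.71] sd [0.95 0.68 0.28] along -3.07 P [ 0.546  -0.1929  0.1805] a,b -9.2 -0.0
```

Request:
jog_arm --pt "0.05 0.01 0.04 0 1" --pt "0.05 0.01 0 0 1"

```text
t: 14.4
position: [0.5472, -0.1925, 0.1805]
ee_rot: [-2.413, 1.956, -0.049]
contact_force: [-3.2, -0.6, 3.1]
gripper_width: 0.579
```

```bash
python3 -c "
from ff import *
ff(4)"
```

```text
t 14.55 F [-1.63 -0.3   1.32] sd [1.05 0.69 1.04] along -1.66 P [ 0.5472 -0.1925  0.1805] a,b -8.0 0.1
```

Step 0.5 mm at a time now toward buffer contact.

Request:
jog_arm --pt "0.05 0.01 0.01 0 1" --pt "0.05 0.01 0 0 1"

```text
t: 14.77
position: [0.5479, -0.1923, 0.1805]
ee_rot: [-2.413, 1.956, -0.048]
contact_force: [-3.3, -0.7, 2.6]
gripper_width: 0.578
```

```bash
python3 -c "
from ff import *
ff(3)"
```

```text
t 14.8667 F [-2.83 -0.26  1.87] sd [0.42 0.51 0.51] along -2.83 P [ 0.5479 -0.1923  0.1806] a,b -7.2 0.2
```

Request:
jog_arm --pt "0.06 0.01 0.01 0 1" --pt "0.06 0.01 0 0 1"

```text
t: 15.08
position: [0.5484, -0.1922, 0.1805]
ee_rot: [-2.414, 1.957, -0.046]
contact_force: [-4.9, -0.8, 3.0]
gripper_width: 0.58
```

```bash
python3 -c "
from ff import *
ff(3)"
```

```text
t 15.1833 F [-4.77 -1.24  2.21] sd [0.2  0.34 0.63] along -4.92 P [ 0.5484 -0.1922  0.1806] a,b -6.7 0.2
```

Request:
jog_arm --pt "0.07 0.015 0 0 1" --pt "0.08 0.017 0 0 1"

```text
t: 15.4
position: [0.5489, -0.1921, 0.1806]
ee_rot: [-2.415, 1.958, -0.044]
contact_force: [-6.5, -1.7, 4.0]
gripper_width: 0.581
```

```bash
python3 -c "
from ff import *
ff(4)"
```

```text
t 15.55 F [-5.97 -1.17  2.86] sd [0.44 0.51 0.7 ] along -6.08 P [ 0.5489 -0.1921  0.1806] a,b -6.2 0.2
```

Request:
jog_arm --pt "0.08 0.017 0 0 1" --pt "0.09 0.019 0 0 1"

```text
t: 15.77
position: [0.5491, -0.1921, 0.1806]
ee_rot: [-2.417, 1.959, -0.041]
contact_force: [-6.8, -2.0, 3.6]
gripper_width: 0.577
```

```bash
python3 -c "
from ff import *
ff(9);ff(9)
f=wcam('w13'); save('scene3','scene'); crop('scene3',180,60,320,260,3)
from rel import *
f,w,a,b,Z,col=ana('w13')
m=(col>40)&(a>-40)&(a<20)&(abs(b)<18)&(Z>212)&(Z<225)
pr('tops',np.percentile(a[m],[2,50,98]))
m=(col<40)&(a>-21)&(a<30)&(abs(b)<20)&(Z>208)&(Z<225)
pr('buf',np.percentile(a[m],[1,3,10]))
"
```

```text
t 16.1667 F [-6.52 -1.37  3.04] sd [0.47 0.44 0.37] along -6.66 P [ 0.5491 -0.1921  0.1806] a,b -6.0 0.2
t 16.6167 F [-6.74 -1.32  3.46] sd [0.46 0.61 0.55] along -6.87 P [ 0.5491 -0.1921  0.1806] a,b -6.0 0.2
tops [-7.5, 2.4, 10.8]
buf [11.0, 11.4, 12.5]
```

View pics/w13.png

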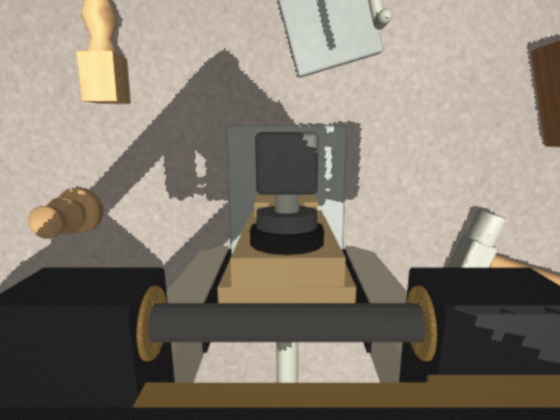

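View pics/scene3_c180_60.png

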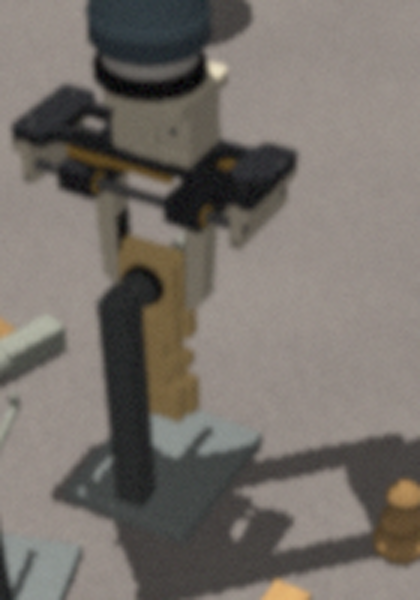

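Request:
jog_arm --pt "0 0 0 0 1"

```text
t: 16.85
position: [0.5488, -0.1922, 0.1806]
ee_rot: [-2.417, 1.959, -0.04]
contact_force: [-3.9, -0.8, 1.9]
gripper_width: 0.582
```

```bash
python3 -c "
from ff import *
ff(4)"
```

```text
t 17.0 F [-4.86 -0.82  2.26] sd [0.57 0.35 0.53] along -4.93 P [ 0.5488 -0.1922  0.1806] a,b -6.3 0.2
```

Request:
jog_arm --pt "-0.03 -0.006 0 0 1" --pt "-0.03 -0.006 0 0 1"

```text
t: 17.22
position: [0.5486, -0.1922, 0.1806]
ee_rot: [-2.417, 1.959, -0.041]
contact_force: [-1.8, -1.2, 1.9]
gripper_width: 0.577
```

```bash
python3 -c "
from ff import *
ff(4)"
```

```text
t 17.3667 F [-2.59 -0.82  1.16] sd [0.52 0.6  0.58] along -2.71 P [ 0.5486 -0.1922  0.1806] a,b -6.5 0.2
```

Request:
jog_arm --pt "-0.03 -0.006 0 0 1" --pt "-0.03 -0.006 0 0 1"

```text
t: 17.58
position: [0.5484, -0.1923, 0.1806]
ee_rot: [-2.416, 1.958, -0.042]
contact_force: [-1.3, -0.6, 0.8]
gripper_width: 0.58
```

```bash
python3 -c "
from ff import *
ff(4)
wcam('w14')
from rel import *
f,w,a,b,Z,col=ana('w14')
m=(col>40)&(a>-40)&(a<20)&(abs(b)<18)&(Z>212)&(Z<225)
pr('tops',np.percentile(a[m],[2,50,98]))
m=(col<40)&(a>-21)&(a<30)&(abs(b)<20)&(Z>208)&(Z<225)
pr('buf',np.percentile(a[m],[1,3,10]))
"
```

```text
t 17.7333 F [-1.36 -0.14  0.56] sd [0.41 0.3  0.33] along -1.36 P [ 0.5484 -0.1922  0.1806] a,b -6.7 0.2
tops [-8.3, 1.7, 10.1]
buf [10.3, 10.8, 11.7]
```

Request:
jog_arm --pt "-0.03 -0.006 0 0 1" --pt "-0.03 -0.006 0 0 1"

```text
t: 18.0
position: [0.5481, -0.1923, 0.1806]
ee_rot: [-2.416, 1.958, -0.043]
contact_force: [-0.4, 0.3, 0.3]
gripper_width: 0.578
```

```bash
cat > tb.py <<'E'
from ff import *
from rel import *
def tb(n,k=4):
    ff(k); wcam(n); f,w,a,b,Z,col=ana(n)
    m=(col>40)&(a>-40)&(a<20)&(abs(b)<18)&(Z>212)&(Z<225)
    pr('tops',np.percentile(a[m],[2,50,98]))
    m=(col<40)&(a>-21)&(a<30)&(abs(b)<20)&(Z>208)&(Z<225)
    pr('buf',np.percentile(a[m],[1,3,10]))
E
python3 -c "
from tb import *
tb('w15')"
```

```text
t 18.15 F [-0.53 -0.    0.48] sd [0.41 0.62 0.27] along -0.52 P [ 0.5481 -0.1923  0.1806] a,b -7.0 0.1
tops [-8.6, 1.4, 9.8]
buf [10.1, 10.4, 11.6]
```

Request:
jog_arm --pt "-0.03 -0.006 0 0 1" --pt "0 0 0 0 -0.2" --squeeze 10

```text
t: 18.42
position: [0.5481, -0.1923, 0.1806]
ee_rot: [-2.416, 1.958, -0.043]
contact_force: [0.1, 0.6, -0.2]
gripper_width: 0.592
```

Request:
jog_arm --pt "0 0 0 0 -0.25" --pt "0 0 0 0 -0.3" --pt "0 0 0 0 -0.4"

```text
t: 18.67
position: [0.5485, -0.1922, 0.1807]
ee_rot: [-2.415, 1.957, -0.044]
contact_force: [1.2, -1.1, 0.6]
gripper_width: 0.678
```

```bash
python3 -c "
from tb import *
tb('w16',3)"
```

```text
t 18.7667 F [ 0.68 -0.44 -0.11] sd [0.44 0.49 0.51] along 0.57 P [ 0.5485 -0.1922  0.1807] a,b -6.6 0.2
tops [-8.3, 1.5, 9.7]
buf [9.8, 10.2, 11.3]
```

View pics/w16.png

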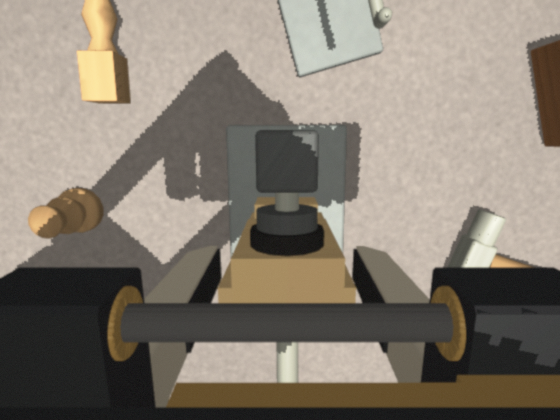

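Request:
jog_arm --pt "0 0 0 0 -0.6" --pt "0 0 0 0 -0.7" --pt "0 0 0 0 -0.7"

```text
t: 19.12
position: [0.5484, -0.1922, 0.1807]
ee_rot: [-2.415, 1.958, -0.044]
contact_force: [-0.2, 0.2, -0.1]
gripper_width: 0.836
```

Request:
jog_arm --pt "0 0 0.5 0 -0.7" --pt "0 0 1 0 -0.7" --pt "0 0 1.5 0 -0.7" --pt "0 0 2 0 -0.7" --pt "0 0 2 0 -0.7"

```text
t: 19.53
position: [0.5456, -0.1906, 0.2505]
ee_rot: [-2.416, 1.959, -0.029]
contact_force: [0.1, 0.1, -0.4]
gripper_width: 0.85
```

Request:
jog_arm --pt "0 0 2 0 -0.7" --pt "-0.5 0 2 0 -0.7" --pt "-1 0 1 0 -0.7" --pt "-1 0 0 0 -0.7" --pt "0 0 0 0 -0.7"

```text
t: 19.95
position: [0.5207, -0.1915, 0.3114]
ee_rot: [-2.416, 1.957, -0.047]
contact_force: [-0.5, 0.2, -0.3]
gripper_width: 0.852
```

```bash
python3 -c "
from h import *
st(); wcam('w17'); save('scene4','scene'); save('top4','top'); crop('scene4',180,90,320,260,4); crop('top4',300,200,400,290,6)
from rel import *
f,w,a,b,Z,col=ana('w17')
for z0,z1 in((80,110),(110,140),(140,170),(170,200),(200,213),(213,225)):
    m=(col>40)&(a>-40)&(a<20)&(abs(b)<40)&(Z>z0)&(Z<z1)
    if m.sum()>5: pr(z0,[m.sum(),*np.percentile(a[m],[2,50,98]),*np.percentile(b[m],[2,98])])
m=(col<40)&(a>-21)&(a<30)&(abs(b)<20)&(Z>208)&(Z<225)
pr('buf',np.percentile(a[m],[1,3,10]))
"
```

```text
{'t': 19.95, 'joints': [-0.5728, 0.1966, 1.3923, 0.0287, 1.5193, 0.7876], 'position': [0.5207, -0.1915, 0.3114], 'ee_rot': [-2.4162, 1.9567, -0.0467], 'contact_force': [-0.5139, 0.1894, -0.3149], 'moment': [0.0238, 0.0565, 0.0617], 'gripper_width': 0.8519}
80 [7.0, 7.6, 8.7, 9.2, 19.7, 21.8]
140 [11.0, -2.9, 9.1, 9.3, -12.8, 25.5]
170 [36.0, -2.9, 9.2, 9.4, -25.1, 25.9]
200 [28.0, -2.8, 9.2, 9.5, -24.4, 25.7]
213 [2180.0, -13.8, -3.0, 9.3, -24.9, 24.8]
buf [-14.7, -14.6, 10.1]
```

View pics/w17.png

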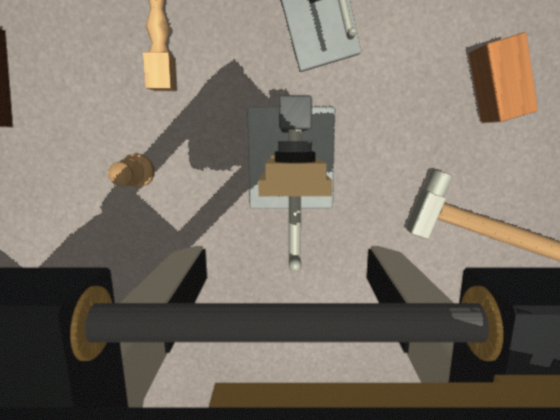

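View pics/scene4_c180_90.png

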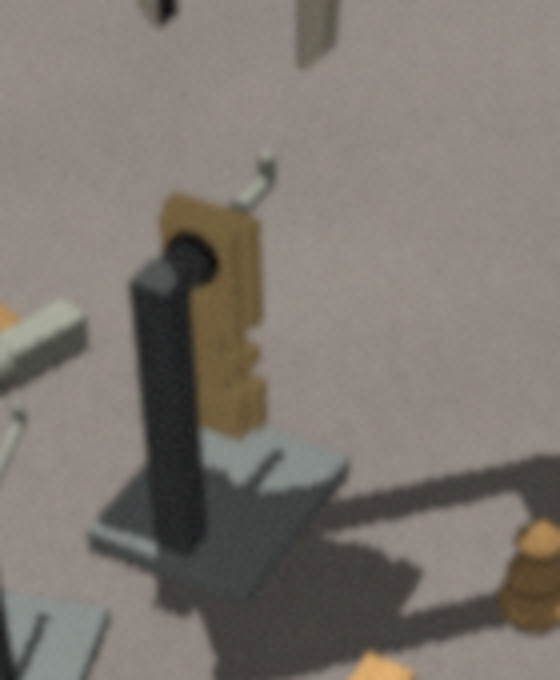

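Request:
jog_arm --pt "-1 0 1.5 0 -0.7" --pt "-1 0 1.5 0 -0.7" --pt "0 0 0 0 -0.7" --pt "0 0 0 0 -0.7" --pt "0 0 0 0 -0.7"

```text
t: 20.52
position: [0.5003, -0.1902, 0.3332]
ee_rot: [-2.416, 1.958, -0.025]
contact_force: [0.2, 0.2, 0.2]
gripper_width: 0.851
```

```bash
python3 -c "
from h import *
st(); wcam('w18')
for i in range(10): optics.grab_frame('top')
st(); wcam('w19'); save('scene5','scene'); save('top5','top')
from rel import *
for n in ('w18','w19'):
  f,w,a,b,Z,col=ana(n)
  for z0,z1 in((80,140),(140,213),(213,225)):
    m=(col>40)&(a>-40)&(a<20)&(abs(b)<40)&(Z>z0)&(Z<z1)
    if m.sum()>5: pr(z0,[m.sum(),*np.percentile(a[m],[2,50,98]),*np.percentile(b[m],[2,98])])
"
```

```text
{'t': 20.5167, 'joints': [-0.5932, 0.1632, 1.3818, 0.0306, 1.5775, 0.7694], 'position': [0.5003, -0.1902, 0.3332], 'ee_rot': [-2.4157, 1.9577, -0.0254], 'contact_force': [0.2153, 0.2473, 0.2362], 'moment': [0.0129, 0.0212, -0.017], 'gripper_width': 0.8509}
{'t': 21.0667, 'joints': [-0.5933, 0.1621, 1.3807, 0.0305, 1.5786, 0.7691], 'position': [0.5002, -0.1902, 0.3342], 'ee_rot': [-2.4159, 1.9574, -0.0271], 'contact_force': [0.1135, -0.7785, 1.1655], 'moment': [0.0238, 0.0318, 0.028], 'gripper_width': 0.851}
140 [17.0, -2.8, -2.8, 9.5, -21.6, 25.7]
213 [1913.0, -14.1, -3.4, 8.8, -24.9, 24.9]
140 [17.0, -2.9, -2.7, 9.5, -21.4, 25.5]
213 [1890.0, -13.6, -3.5, 8.7, -24.5, 24.8]
```

View pics/scene5.png

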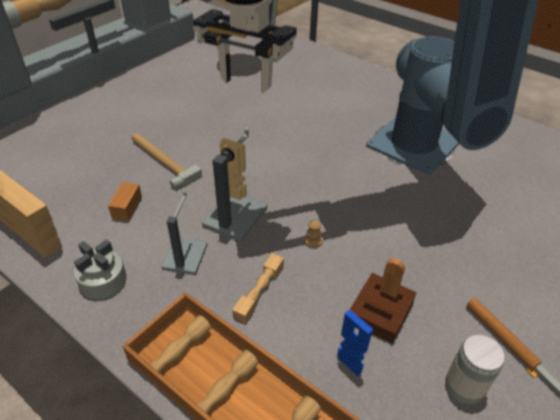

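View pics/w19.png

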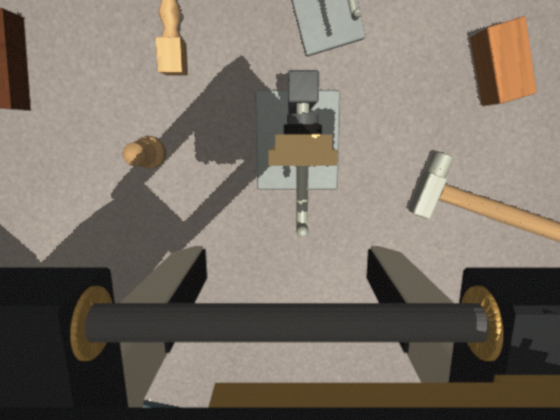

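```bash
python3 -c "
from cell import hand_in
print(hand_in())"
```

```text
the job is handed in; nothing more can be done
None
```

The slotted template now hangs on the larger hook stand, in front of the first template and behind the upturned tip. Both are against the rubber buffer. I handed the job in at about 21 s; the hand-in gave no verdict.

**What I did:** I gripped the template by its straight side edges, lifted it out of the rack and threaded its slot over the tip. I lowered it until the wrist force showed it resting on the bar, then slid both templates back in small steps to the buffer.

**The push:** The wrist force along the bar was about 6.8 N, held for about 1 s. The buffer face gave about 1.3–1.5 mm, which is 5–6 N at 4 N per mm; the rest was friction on the bar. I then eased the push off to nearly nothing before opening the fingers, so the buffer would not throw the templates back.

**Last checks:**
- The two templates together measure about 23 mm front to back against 24 mm of wood, so they are face to face within camera accuracy.
- Soon after release, the first template's back face was vertical to within about 0.5 mm wherever the camera could see it.
- Pictures 0.55 s apart showed no movement beyond about 0.5 mm, which is measurement noise.
- The paddle, finial, spindle, blue look-alike and smaller hook look unmoved in the scene picture, and the gripper was well clear.

**Disagreements:** The tool tilted by up to about 3° over the moves, but the template still hung to within about 1° of vertical in the grip. The early buffer reading from the overhead camera was about 5 mm too far forward; I went by the wrist camera and the force instead.

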